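# Sort and stack the left and right half-jaw models in their pans

### The job

Put the half-jaw models away by side: in the middle of the blue pan stack the left half, with the yellow lower model at the bottom, the pink bite plate on it and the green upper model on top; in the middle of the orange pan stack the right half, with the yellow lower model below and the green upper one on it. Keep every piece the way up it lies, set each one squarely on the piece below with its front end over the other's front end so that the outlines match, and leave the timer and the glass dish where they are.

Things in the scene. Friction and masses are not known exactly. Their poses are not given: they have to be found in the camera images.
- lower_left_mid (a point): Yellow plaster half-jaw, teeth up: base 18 mm high, tooth row (15 mm wide, even top) 10 mm, total 28 mm; 60-130 g. Point: half-way up. Straight part 30 mm wide, from 32 mm behind to 18 mm ahead of this point (grip across it here), then a bend to 47 mm ahead and 31 mm sideways. x: to front end (starts within 1 rad of world x), z: up. LEFT-handed: from above, front end away from you, the bend goes RIGHT.
- lower_right_mid (a point): Yellow plaster half-jaw, teeth up: base 18 mm high, tooth row (15 mm wide, even top) 10 mm, total 28 mm; 60-130 g. Point: half-way up. Straight part 30 mm wide, from 32 mm behind to 18 mm ahead of this point (grip across it here), then a bend to 47 mm ahead and 31 mm sideways. x: to front end (starts within 1 rad of world x), z: up. RIGHT-handed (mirror image): from above, front end away from you, the bend goes LEFT.
- upper_left_mid (a point): Green plaster half-jaw, teeth down: tooth row (15 mm wide, even) 10 mm high, flat base above 18 mm, total 28 mm; 60-130 g. Point: half-way up. Straight part 30 mm wide, from 32 mm behind to 18 mm ahead of this point (grip across it here), then a bend to 47 mm ahead and 31 mm sideways. x: to front end (starts within 1 rad of world x), z: up. LEFT-handed: from above, front end away from you, the bend goes RIGHT.
- upper_right_mid (a point): Green plaster half-jaw, teeth down: tooth row (15 mm wide, even) 10 mm high, flat base above 18 mm, total 28 mm; 60-130 g. Point: half-way up. Straight part 30 mm wide, from 32 mm behind to 18 mm ahead of this point (grip across it here), then a bend to 47 mm ahead and 31 mm sideways. x: to front end (starts within 1 rad of world x), z: up. RIGHT-handed (mirror image): from above, front end away from you, the bend goes LEFT.
- bite_plate_mid (a point): Pink rigid plastic plate, 8 mm thick, 20-45 g, tooth marks on top. Point: half-way up (4 mm). Straight part 30 mm wide, from 32 mm behind to 18 mm ahead of this point (grip across it here), then a bend to 47 mm ahead and 31 mm sideways. x: to front end (starts within 1 rad of world x), z: up. LEFT-handed: from above, front end away from you, the bend goes RIGHT.
- blue_pan: Blue low open plastic pan, 125 (x) x 140 (y) mm outside, 15 mm high with its rim bead, fixed; walls 4 mm thick, inner floor 117 x 132 mm, 4 mm above the underside. Origin: centre of the underside; z up. For the left-side models.
- orange_pan: Orange low open plastic pan, 125 (x) x 140 (y) mm outside, 15 mm high with its rim bead, fixed; walls 4 mm thick, inner floor 117 x 132 mm, 4 mm above the underside. Origin: centre of the underside; z up. For the right-side models.
- timer_mid (a point): White square timer, 62 x 62 x 21 mm, loose, standing near the work; to be left alone. The point is 10 mm over its underside.
- dappen_dish_mid (a point): Small clear glass dish of waisted shape, 33 mm across, 26 mm high, loose, standing near the work; to be left alone. The point is half-way up.

How it is judged:
By the outcome, as a careful person would: the job done as asked, in the order asked, and still so for the second after the job is handed in, with the robot touching nothing.
It also fails if it takes over 122 s, if anything falls off the work surface, if the arm or the gripper's body presses on something with over 40 N, if the wrist force passes 120 N, or if a joint passes its speed limit or range.

### The arm

A 7-joint arm with a two-finger parallel gripper is mounted at the origin on a cart in front of the work surface, level with it; the furniture and walls round the work are solid. World frame = base frame: x ahead of the robot, y to its left, z up, the work surface at z = 0. Lengths are in m, angles in rad, forces in N, time in s.
With the tool pointing down it reaches from about 0.4 to 0.85 m from the base axis. Payload 4.5 kg.
Tool frame: the origin (TCP) lies midway between the tips of the shut fingers; the grasp point (between the pads) lies 19 mm behind it; z points along the fingers, y is the direction in which the jaws open and shut (so a half turn about z gives the same grasp; the last joint's range is limited). The gripper opens to 85 mm and grips with 20 to 120 N. Pads are 22 mm wide; open, the fingers measure 114 mm over their backs; the gripper's body (76 mm by 85 mm) begins 54 mm behind the grasp point. The pads swing forward as they close: fully open they stand 13 mm farther back than shut.
Start: joints at [-1.239, 0.689, -0.195, 1.565, 0.157, 0.902, -0.215], TCP at [0.183, 0.598, 0.231] pointing down, gripper open.
Joint ranges: [-3.01, 3.01], [-0.46, 2.08], [-1.47, 1.51], [0.13, 2.56], [-1, 4.14], [0.04, 2.09], [-2.66, 2.66]. Speed limits (rad/s): [2.57, 2.57, 3.14, 3.14, 3.14, 3.14, 3.14].

### API

Orientations are given as [roll, pitch, yaw] about the fixed x, y, z axes, in that order (R = Rz(yaw) Ry(pitch) Rx(roll)).
In Python, from plant import robot gives the robot as it stands.
- The arm moves only by the tool jog_arm, never from a script. Its argument "steps" is a list of rows, each a list of 4 numbers: the shift along the tool's x, y, z in mm, then the turn about the tool's z in rad. In form: [[x, y, z, twist], ...]. A call has 1 to 10 rows; each row is the pose to reach, as a shift and turn from the pose commanded when the call began, along the tool's axes at that moment; what a row does not reach only later rows make up. A row lasts 1/10 s, in which the tool goes at most 50 mm and 8.59 degrees, less where a joint would pass 70% of its speed; a pose out of reach is approached as far as the arm can. A call with a gripper value outside its range is refused whole. "gripper" is the closure in counts, from 0 (fully open) to 255 (shut), set as the call begins (left out, the last holds). The fingers move at their own pace and stop on an object; "force" is the grip in N (left out, the last holds). Time passes only in rows, so rows that repeat a pose let the fingers close. It gives the time, the measured TCP pose, the force and the opening at its end, in the units of the state.
- robot.sense(): the state, without advancing time (a new reading comes with each control period).
- robot.grab_frame(name): name is "scene" or "top"; returns a dict with "img" (420x560x3 uint8, blue, green, red), "range_z" (420x560 float32, m along the optical axis (not along the pixel's ray), 0 where there is no reading), "fx", "fy", "cx", "cy" (pixels), "k1" (the pictures are not rectified: a ray, as slopes to the right and down, at radius r is drawn at 1 + k1 r^2 times it, then the intrinsics apply), "pose" (4x4, takes a point from camera to world coordinates). Camera axes: x right, y up, looking along -z (the intrinsics and any distortion apply to the point x, -y, -z); pixel columns grow to the right and rows downward; lengths in m; the calibration is good to about 2 mm. A picture is of the moment at which its call begins.
- robot.sign_off(): hands the job in, once; it reports no verdict.
The state is a dict: "clock": time; "joints": joint angles; "joint_vel": joint speeds; "joint_efforts": joint torques, N m; "ee_pos": TCP position; "eef_rot": TCP orientation; "wrist_force": force on the tool from outside, world axes, zero at the start; "torque": the same for the moment, N m; "opening": opening from 0.0 (shut) to 1.0 (fully open).
Only numpy, scipy, OpenCV 4.12 (cv2) and the standard library are available. Lean on these libraries where they do the work, as an engineer would, in place of code of your own. Each camera call takes 0.05 s, during which the arm holds its last target.

## Working session

There is one attempt and no reset: what is moved stays moved. The work goes in short steps, Python scripts to look and compute and a tool call to move; the robot and the scene stay as the last step left them, time stands still between calls to the robot, and variables do not carry over. Pictures are saved under pics/ and viewed, and the job is handed in when it is done.

Besides the shell and the picture viewer there is one more tool, called after ">>>" as a command line: name --pt "numbers of a row" for each row, then --argument value for the rest. jog_arm: Moves the arm, as the interface text tells. Its arguments: {"type":"object","properties":{"steps":{"type":"array","items":{"type":"array","items":{"type":"number"}}},"gripper":{"type":"number"},"force":{"type":"number"}},"required":["steps"]}

```bash
ls -la; mkdir -p pics; python3 - <<'E'
from plant import robot
import cv2, numpy as np
s=robot.sense(); print({k:np.round(v,3).tolist() if not isinstance(v,dict) else v for k,v in s.items()})
for n in ("scene","top"):
    f=robot.grab_frame(n); cv2.imwrite(f"pics/{n}0.png",f["img"]); np.savez(f"pics/{n}0.npz",**f)
    print(n,f["fx"],f["fy"],f["cx"],f["cy"],f["k1"],np.round(f["pose"],3).tolist())
E
```

```text
total 12
drwxr-xr-x  3 agent agent 4096 Dec  5 19:08 .
drwxr-xr-x 23 root  root  4096 Dec  5 19:08 ..
drwxr-xr-x  2 agent agent 4096 Dec  5 19:08 pics
{'clock': 0.0, 'joints': [-1.239, 0.69, -0.194, 1.566, 0.157, 0.902, -0.215], 'joint_vel': [-0.0, -0.0, 0.001, -0.0, 0.001, 0.0, -0.001], 'joint_efforts': [0.0, -53.96, -1.267, -15.854, 0.009, 0.01, 0.0], 'ee_pos': [0.183, 0.597, 0.23], 'eef_rot': [-3.14, 0.0, 2.844], 'wrist_force': [0.766, 0.929, -0.56], 'torque': [0.022, -0.024, 0.025], 'opening': 1.0}
scene 418.2963091868611 418.2963091868611 273.41850261287874 212.66887722368168 0.031072792547759874 [[0.425, 0.414, -0.805, -0.181], [-0.905, 0.19, -0.38, -0.416], [-0.005, 0.89, 0.456, 0.467], [0.0, 0.0, 0.0, 1.0]]
top 437.4671180042828 437.4671180042828 284.38353430081617 211.1954891008026 -0.0013658914411697062 [[-0.017, 0.992, -0.127, 0.41], [-1.0, -0.016, 0.004, -0.052], [0.002, 0.127, 0.992, 1.037], [0.0, 0.0, 0.0, 1.0]]
```

View pics/top0.png

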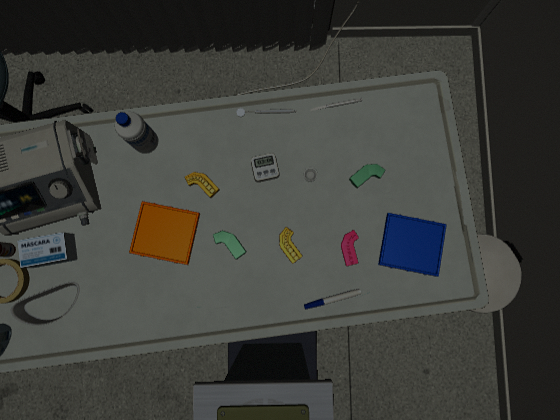

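View pics/scene0.png

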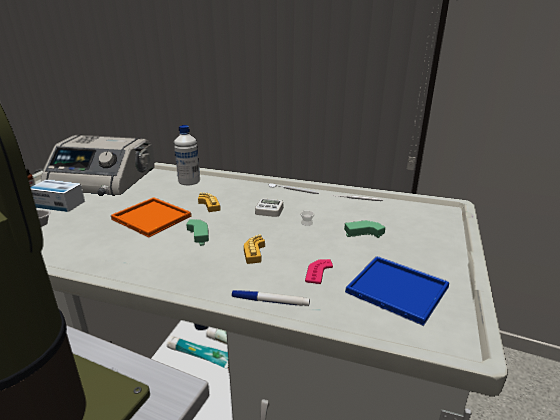

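```bash
python3 - <<'E'
import cv2, numpy as np
f=np.load("pics/top0.npz"); im=f["img"]
cs=[(202,183),(290,245),(229,244),(367,175),(350,248),(288,172)]
t=[]
for x,y in cs:
    c=im[y-22:y+22,x-22:x+22]; t.append(cv2.resize(np.clip(c*1.3,0,255).astype(np.uint8),(264,264),interpolation=cv2.INTER_NEAREST))
cv2.imwrite("pics/crop0.png",np.vstack([np.hstack(t[:3]),np.hstack(t[3:])]))
E
```

```text
(no output)
```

View pics/crop0.png

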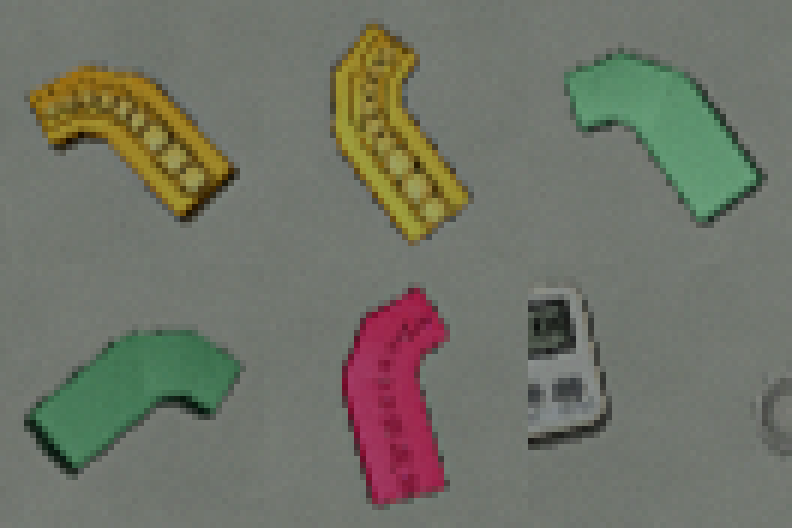

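```bash
cat > h.py <<'E'
import cv2, numpy as np
from scipy.optimize import minimize
def proj(f,P):
    P=np.atleast_2d(P); T=np.linalg.inv(f["pose"]); c=P@T[:3,:3].T+T[:3,3]
    s=np.stack([c[:,0]/-c[:,2],-c[:,1]/-c[:,2]],1); r2=(s**2).sum(1,keepdims=True)
    s=s*(1+f["k1"]*r2); return s*[f["fx"],f["fy"]]+[f["cx"],f["cy"]]
def back(f,uv,z):
    "pixel -> world at height z"
    uv=np.atleast_2d(np.asarray(uv,float)); d=(uv-[f["cx"],f["cy"]])/[f["fx"],f["fy"]]; s=d.copy()
    for _ in range(10): s=d/(1+f["k1"]*(s**2).sum(1,keepdims=True))
    ray=np.stack([s[:,0],-s[:,1],-np.ones(len(s))],1)@f["pose"][:3,:3].T; o=f["pose"][:3,3]
    t=(z-o[2])/ray[:,2]; return o+ray*t[:,None]
def masks(img):
    h=cv2.cvtColor(img,cv2.COLOR_BGR2HSV); H,S,V=cv2.split(h)
    def m(lo,hi,s=90): return ((H>=lo)&(H<=hi)&(S>s)&(V>30)).astype(np.uint8)
    return dict(yellow=m(19,32,110),green=m(55,85,60),pink=((H>160)&(S>120)&(V>40)).astype(np.uint8),orange=m(5,17,150),blue=m(105,125,150))
def blobs(m,amin=60):
    n,l,st,c=cv2.connectedComponentsWithStats(m); return [(int(st[i,4]),np.round(c[i],1).tolist(),st[i,:4].tolist()) for i in range(1,n) if st[i,4]>amin]
E
python3 - <<'E'
from h import *
for n in("top","scene"):
    f=dict(np.load(f"pics/{n}0.npz"))
    M=masks(f["img"])
    for k,m in M.items(): print(n,k,blobs(m))
f=dict(np.load("pics/top0.npz"))
for u,v in [(290,245),(202,183),(229,240),(367,175),(350,248),(165,232),(412,244),(330,220),(265,168)]:
    z=f["range_z"][v,u]; 
    d=(np.array([[u,v]])-[f["cx"],f["cy"]])/f["fx"]; c=np.array([d[0,0]*z,-d[0,1]*z,-z]); print((u,v),np.round(f["pose"][:3,:3]@c+f["pose"][:3,3],4))
E
```

```text
top yellow [(400, [201.8, 182.4], [185, 172, 34, 25]), (423, [288.6, 245.2], [279, 227, 23, 36]), (329, [13.6, 279.8], [0, 259, 24, 44])]
top green [(417, [366.5, 173.5], [349, 164, 36, 23]), (440, [229.6, 242.9], [213, 231, 33, 28])]
top pink [(424, [349.2, 248.0], [341, 230, 17, 36])]
top orange [(3158, [164.0, 232.5], [129, 201, 71, 64])]
top blue [(108, [121.4, 117.9], [116, 113, 12, 11]), (3168, [412.4, 244.2], [379, 213, 67, 63]), (102, [314.0, 303.8], [304, 299, 20, 10])]
scene yellow [(216, [208.8, 200.8], [198, 193, 22, 19]), (352, [252.9, 248.4], [244, 235, 21, 29])]
scene green [(370, [198.3, 230.2], [187, 220, 21, 26]), (505, [363.7, 228.2], [344, 221, 41, 17]), (68, [217.3, 354.8], [210, 351, 18, 9])]
scene pink [(418, [317.0, 270.5], [305, 259, 28, 25])]
scene orange [(1755, [150.5, 216.3], [111, 198, 80, 39])]
scene blue [(65, [183.6, 128.6], [179, 125, 10, 8]), (3881, [398.2, 289.0], [345, 257, 104, 68]), (169, [245.1, 294.5], [232, 291, 26, 10])]
(290, 245) [ 0.4612 -0.0677  0.0195]
(202, 183) [0.6104 0.1372 0.0221]
(229, 240) [0.4745 0.0727 0.0297]
(367, 175) [ 0.623  -0.2526  0.0235]
(350, 248) [ 0.4525 -0.209   0.0053]
(165, 232) [0.4977 0.2274 0.0031]
(412, 244) [ 0.4596 -0.3566  0.0014]
(330, 220) [ 0.5196 -0.1639  0.0049]
(265, 168) [ 0.6451 -0.0116  0.018 ]
```

```bash
cat >> h.py <<'E'
SS=8
def outline(sh,w=15,back_=-32,end_trim=0):
    # left-handed canonical: bends toward -y.  sh=(t1,t2,L1,L2)
    t1,t2,L1,L2=sh; P=[np.array([back_,0.]),np.array([18.,0.])]
    P.append(P[-1]+L1*np.array([np.cos(t1),-np.sin(t1)])); P.append(P[-1]+L2*np.array([np.cos(t2),-np.sin(t2)]))
    d=[(P[i+1]-P[i])/np.linalg.norm(P[i+1]-P[i]) for i in range(3)]; n=[np.array([-q[1],q[0]]) for q in d]
    def off(s):
        o=[P[0]+s*w*n[0]]
        for i in (1,2):
            b=n[i-1]+n[i]; b/=np.linalg.norm(b); o.append(P[i]+s*w*b/(b@n[i]))
        o.append(P[3]+s*w*n[2]); return o
    return np.array(off(1)+off(-1)[::-1])
SH=None
def topts(o,pose,hand):
    x,y,h=pose; q=o*[1,1 if hand=='L' else -1]/1000; c,s=np.cos(h),np.sin(h)
    return q@np.array([[c,s],[-s,c]])+[x,y]
def render(f,sh,pose,hand,kind,box,z0=0):
    x0,y0,w,h=box; m=np.zeros((h*SS,w*SS),np.uint8)
    def sweep(o,za,zb,n=4):
        q=topts(o,pose,hand)
        for z in np.linspace(za,zb,n):
            uv=(proj(f,np.c_[q,np.full(len(q),z)])-[x0,y0]+0.5)*SS
            cv2.fillPoly(m,[np.round(uv*16).astype(np.int32)],255,shift=4)
    O=outline(sh); T=outline(sh,7.5)
    if kind=='lower': sweep(O,z0,z0+.018); sweep(T,z0+.018,z0+.028)
    elif kind=='upper': sweep(T,z0,z0+.010); sweep(O,z0+.010,z0+.028)
    else: sweep(O,z0,z0+.008,3)
    return cv2.resize(m,(w,h),interpolation=cv2.INTER_AREA)/255.
def soft(img,m,box):
    x0,y0,w,h=box; c=img[y0:y0+h,x0:x0+w].astype(float)
    lab=cv2.cvtColor((c/255).astype(np.float32),cv2.COLOR_BGR2LAB)[...,1:].astype(float)
    mm=m[y0:y0+h,x0:x0+w]>0; inn=cv2.erode(mm.astype(np.uint8),np.ones((3,3)))>0; out=cv2.dilate(mm.astype(np.uint8),np.ones((5,5)))==0
    b=np.median(lab[out],0); a=lab[inn]; r=np.linalg.norm(lab-b,axis=2); ref=np.percentile(np.linalg.norm(a-b,axis=1),35)
    return np.clip(r/ref,0,1)
def cost(f,S,sh,pose,hand,kind,box,z0=0):
    return np.abs(render(f,sh,pose,hand,kind,box,z0)-S).sum()
def fit(f,S,sh,p0,hand,kind,box,z0=0,sz=(.004,.004,.12)):
    g=lambda p: cost(f,S,sh,p,hand,kind,box,z0); best=None
    for k in range(3):
        b=np.array(p0 if best is None else best.x); s=np.array(sz)/(1+2*k)
        r=minimize(g,b,method="Nelder-Mead",options=dict(initial_simplex=np.vstack([b]+[b+s*e for e in np.eye(3)]),xatol=1e-5,fatol=.005,maxiter=150))
        if best is None or r.fun<best.fun: best=r
    return best.x,best.fun
E
cat > fit0.py <<'E'
from h import *
f=dict(np.load("pics/top0.npz")); M=masks(f["img"])
items=[('LL','L','lower',(288.6,245.2),'yellow',.5),('LR','R','lower',(201.8,182.4),'yellow',.8),('UL','L','upper',(366.5,173.5),'green',-.9),('UR','R','upper',(229.6,242.9),'green',.6),('BP','L','plate',(349.2,248),'pink',.05)]
dat=[]
for n,hd,k,c,col,h0 in items:
    box=(int(c[0])-25,int(c[1])-25,50,50); S=soft(f["img"],M[col],box)
    p=back(f,[c],.01)[0]; dat.append([n,hd,k,box,S,[p[0],p[1],h0]])
sh=(.6,1.1,13,15)
best=None
def allfit(sh,d=dat):
    tot=0;out=[]
    for n,hd,k,box,S,p in d:
        x,c=fit(f,S,sh,p,hd,k,box); tot+=c; out.append((n,np.round(x,4).tolist(),round(c,2)))
    return tot,out
# shape search on the two greens and plate at coarse level
sub=[d for d in dat if d[0] in('UL','UR','BP')]
for d,o in zip(dat,allfit(sh)[1]): d[5]=o[1]; print(o, d[4].sum().round(1))
def g(v):
    sh=v[:4]; return sum(cost(f,d[4],sh,v[4+3*i:7+3*i],d[1],d[2],d[3]) for i,d in enumerate(sub))
v=np.array(list(sh)+sum([list(d[5]) for d in sub],[]))
st=np.array([.15,.15,2,2]+[.002,.002,.06]*3)
for k in range(5):
    r=minimize(g,v,method="Nelder-Mead",options=dict(initial_simplex=np.vstack([v]+[v+st/(1+k)*e*(-1)**k for e in np.eye(len(v))]),maxiter=700)); v=r.x; print(r.fun,np.round(v[:4],3))
sh=tuple(v[:4]); o=outline(sh); print(np.round(o,1).tolist())
for x in allfit(sh)[1]: print(x)
E
time python3 fit0.py
```

```text
('LL', [0.4543, -0.0657, 0.5442], np.float64(107.57)) 455.8
('LR', [0.6121, 0.1345, 0.8444], np.float64(125.01)) 436.1
('UL', [0.6275, -0.2482, -1.0149], np.float64(145.08)) 466.0
('UR', [0.4662, 0.068, 0.7199], np.float64(126.97)) 486.9
('BP', [0.4463, -0.2061, 0.1344], np.float64(89.87)) 448.8
351.7203700966827 [ 0.678  1.161 13.41  15.543]
351.1433041502488 [ 0.678  1.161 13.223 15.543]
350.4999530860731 [ 0.678  1.161 13.223 15.543]
349.98202083115433 [ 0.678  1.161 13.211 15.531]
349.96633455664454 [ 0.679  1.161 13.21  15.534]
[[-32.0, 15.0], [23.3, 15.0], [40.6, 1.1], [48.2, -16.6], [20.7, -28.5], [16.0, -17.7], [12.7, -15.0], [-32.0, -15.0]]
('LL', [0.4543, -0.0656, 0.5505], np.float64(102.73))
('LR', [0.6124, 0.1342, 0.8205], np.float64(120.27))
('UL', [0.6268, -0.2474, -0.9891], np.float64(141.2))
('UR', [0.4663, 0.0677, 0.6992], np.float64(122.21))
('BP', [0.446, -0.2056, 0.1612], np.float64(84.78))
real	0m15.689s
user	0m15.868s
sys	0m0.157s
```

```bash
cat >> fit0.py <<'E'
t=[]
for d in dat:
    x,c=fit(f,d[4],sh,d[5],d[1],d[2],d[3]); R=render(f,sh,x,d[1],d[2],d[3])
    t.append(np.vstack([cv2.resize((a*255).astype(np.uint8),(150,150),interpolation=0) for a in (d[4],R,np.abs(d[4]-R))]))
cv2.imwrite("pics/fit0.png",np.hstack(t))
E
python3 fit0.py >/dev/null
```

```text
(no output)
```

View pics/fit0.png

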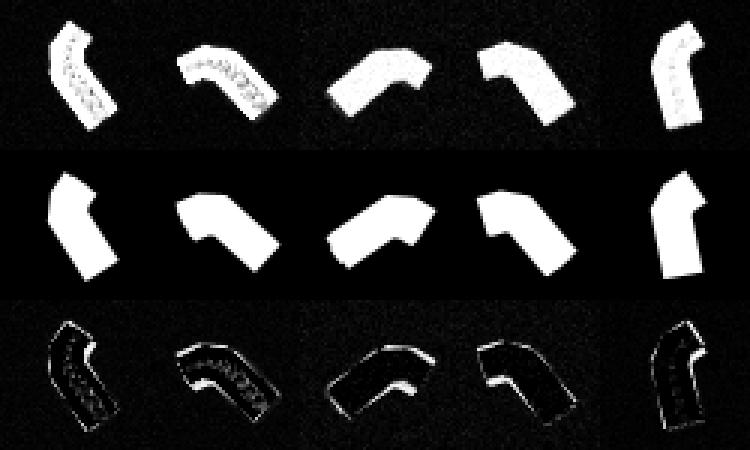

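```bash
python3 - <<'E'
s=open('h.py').read()
a=s.index("def outline"); b=s.index("SH=None")
s=s[:a]+'''def outline(sh,w=15):
    # left-handed canonical polygon (bend toward -y), sh = 6 free vertices; w<15: shrunk
    o=np.array([[-32,15]]+np.reshape(sh,(6,2)).tolist()+[[-32,-15]],float)
    if w<15:  # shrink toward the centreline
        r=o[::-1]; m=(o+r)/2; o=m+(o-m)*w/15
    return o
'''+s[b:]
open('h.py','w').write(s)
t=open('fit0.py').read()
t=t.replace("sh=(.6,1.1,13,15)","sh=np.array([18,15, 36,3, 46,-16, 24,-27, 19,-18, 12,-15],float)")
a=t.index("def g(v)"); b=t.index("for x in allfit(sh)[1]")
t=t[:a]+'''
P=[d[5] for d in sub]
for k in range(6):
    def g(v): return sum(cost(f,d[4],v,p,d[1],d[2],d[3]) for p,d in zip(P,sub))+ 3*abs(max(v[::2])-47)+3*abs(min(v[1::2])+31)+ 20*(abs(v[1]-15)+abs(v[11]+15))
    st=2.5/(1+k)*(-1)**k
    r=minimize(g,sh,method="Nelder-Mead",options=dict(initial_simplex=np.vstack([sh]+[sh+st*e for e in np.eye(12)]),maxiter=500)); sh=r.x
    P=[fit(f,d[4],sh,p,d[1],d[2],d[3])[0] for p,d in zip(P,sub)]
    print(r.fun,np.round(sh,1).tolist())
for p,d in zip(P,sub): d[5]=p
np.save("sh.npy",sh)
'''+t[b:]
open('fit0.py','w').write(t)
E
time python3 fit0.py
```

```text
('LL', [0.4543, -0.0649, 0.5918], np.float64(90.38)) 455.8
('LR', [0.6128, 0.1343, 0.7984], np.float64(101.07)) 436.1
('UL', [0.6276, -0.2481, -0.9963], np.float64(120.63)) 466.0
('UR', [0.4668, 0.0673, 0.6676], np.float64(104.93)) 486.9
('BP', [0.4467, -0.2053, 0.1857], np.float64(74.69)) 448.8
284.0130589078485 [17.6, 15.0, 36.0, 3.0, 46.3, -19.3, 25.4, -29.1, 20.9, -15.9, 13.1, -14.9]
270.565405495401 [17.6, 15.0, 36.0, 3.0, 46.3, -20.3, 25.4, -29.1, 20.7, -15.8, 13.1, -14.9]
269.12108527280054 [17.7, 15.0, 36.0, 3.0, 46.4, -20.2, 25.8, -29.2, 20.6, -15.8, 13.1, -14.9]
268.8390364018574 [17.7, 15.0, 36.0, 2.7, 46.4, -20.2, 25.8, -29.2, 20.6, -15.8, 13.1, -14.9]
267.16948954047314 [17.6, 15.0, 36.0, 2.7, 46.4, -20.2, 25.8, -29.2, 20.6, -15.8, 13.1, -14.9]
266.3415548309574 [17.4, 15.0, 36.0, 2.6, 46.4, -20.2, 25.7, -29.2, 20.6, -15.8, 13.1, -14.9]
('LL', [0.4541, -0.0649, 0.5857], np.float64(78.7))
('LR', [0.6127, 0.1334, 0.7819], np.float64(86.56))
('UL', [0.6272, -0.2463, -0.9479], np.float64(108.41))
('UR', [0.4667, 0.067, 0.6605], np.float64(88.92))
('BP', [0.4467, -0.2053, 0.1852], np.float64(60.37))
real	0m39.327s
user	0m39.735s
sys	0m0.160s
```

View pics/fit0.png

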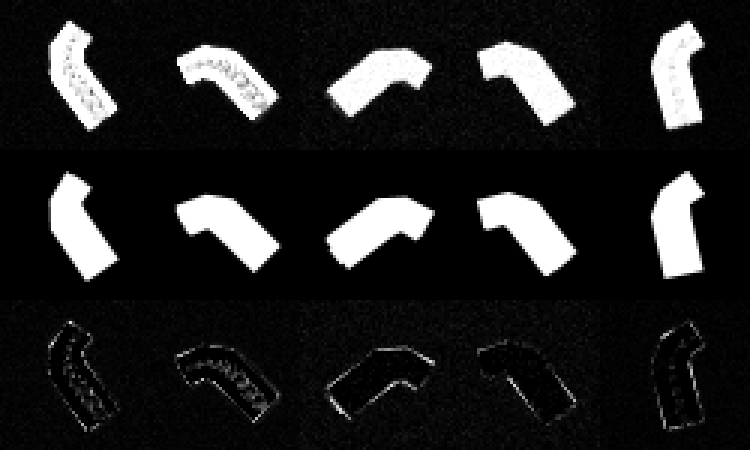

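```bash
sed -i 's/    return np.clip(r\/ref,0,1)/    q=np.clip((r\/ref-.12)\/.76,0,1); return q/' h.py
cat > fit1.py <<'E'
exec(open('fit0.py').read().split("sub=[d")[0])
sh=np.load("sh.npy")
init=dict(LL=[.4541,-.0649,.5857],LR=[.6127,.1334,.7819],UL=[.6272,-.2463,-.9479],UR=[.4667,.067,.6605],BP=[.4467,-.2053,.1852])
for d in dat: d[5]=init[d[0]]
rng=np.random.default_rng(0)
def g(v): return sum(cost(f,d[4],v,d[5],d[1],d[2],d[3]) for d in dat)+ 5*abs(max(v[::2])-47)+5*abs(min(v[1::2])+31)+ 20*(abs(v[1]-15)+abs(v[11]+15))
for k in range(8):
    st=(3,-2,1.5,-1)[k%4]
    r=minimize(g,sh,method="Nelder-Mead",options=dict(initial_simplex=np.vstack([sh]+[sh+st*e for e in np.eye(12)]),maxiter=350)); sh=r.x
    for d in dat: d[5],d6=fit(f,d[4],sh,d[5],d[1],d[2],d[3],sz=(.003,-.003,.08*(-1)**k))
    print(r.fun,np.round(sh,1).tolist())
np.save("sh.npy",sh)
for d in dat: print(d[0],np.round(d[5],4).tolist(),round(cost(f,d[4],sh,d[5],d[1],d[2],d[3]),1))
E
time python3 fit1.py
```

```text
183.77447568208277 [17.2, 15.0, 35.9, 2.7, 46.4, -20.2, 25.8, -29.2, 20.8, -15.6, 13.4, -14.9]
178.79352906212392 [16.8, 15.0, 35.9, 2.7, 46.4, -20.2, 25.8, -29.8, 20.8, -15.6, 13.4, -14.9]
178.76217451291834 [16.8, 15.0, 35.9, 2.7, 46.4, -20.2, 25.8, -29.8, 20.8, -15.6, 13.4, -14.9]
177.52287261156272 [16.8, 15.0, 35.9, 2.7, 46.4, -20.2, 25.8, -29.8, 20.8, -16.4, 13.4, -14.9]
177.2503754893614 [16.8, 15.0, 35.9, 2.7, 46.4, -20.2, 25.8, -29.8, 20.8, -16.4, 13.4, -14.9]
177.23461695069054 [16.8, 15.0, 35.9, 2.7, 46.4, -20.2, 25.8, -29.8, 20.8, -16.4, 13.4, -14.9]
177.1131799719671 [16.8, 15.0, 35.9, 2.7, 46.4, -20.2, 25.8, -29.8, 20.8, -16.4, 13.4, -14.9]
177.1131799719671 [16.8, 15.0, 35.9, 2.7, 46.4, -20.2, 25.8, -29.8, 20.8, -16.4, 13.4, -14.9]
LL [0.4544, -0.0649, 0.5851] 30.3
LR [0.6127, 0.1334, 0.7819] 37.6
UL [0.6277, -0.2467, -0.9323] 45.9
UR [0.4667, 0.067, 0.6605] 25.9
BP [0.4464, -0.2051, 0.1892] 27.5
real	0m56.740s
user	0m56.838s
sys	0m0.218s
```

```bash
cat > fit2.py <<'E'
from h import *
sh=np.load("sh.npy")
init=dict(LL=('L','lower','yellow',[.4544,-.0649,.5851]),LR=('R','lower','yellow',[.6127,.1334,.7819]),UL=('L','upper','green',[.6277,-.2467,-.9323]),UR=('R','upper','green',[.4667,.067,.6605]),BP=('L','plate','pink',[.4464,-.2051,.1892]))
f=dict(np.load("pics/scene0.npz")); M=masks(f["img"])
for n,(hd,k,col,p) in init.items():
    c=proj(f,[p[0],p[1],.014])[0]; box=(int(c[0])-30,int(c[1])-30,60,60)
    S=soft(f["img"],M[col],box); x,co=fit(f,S,sh,p,hd,k,box); print(n,np.round(x,4).tolist(),round(co,1),round(cost(f,S,sh,p,hd,k,box),1))
def quad(p,sx,sy):
    a=np.array([[1,1],[1,-1],[-1,-1],[-1,1]])*[sx/2,sy/2]; c,s=np.cos(p[2]),np.sin(p[2]); return a@np.array([[c,s],[-s,c]])+p[:2]
for n in("top","scene"):
    f=dict(np.load(f"pics/{n}0.npz")); M=masks(f["img"])
    for col in("blue","orange"):
        m=M[col]; nn,l,st,ce=cv2.connectedComponentsWithStats(m); i=1+np.argmax(st[1:,4]); x,y,w,h=st[i,:4]; box=(x-8,y-8,w+16,h+16)
        S=cv2.morphologyEx((l==i).astype(np.uint8),cv2.MORPH_CLOSE,np.ones((5,5)))[y-8:y+h+8,x-8:x+w+8].astype(float)
        def R(p):
            mm=np.zeros((box[3]*SS,box[2]*SS),np.uint8)
            for z in (0,.005,.01,.015):
                uv=(proj(f,np.c_[quad(p,.125,.14),np.full(4,z)])-box[:2]+.5)*SS; cv2.fillPoly(mm,[np.round(uv*16).astype(np.int32)],255,shift=4)
            return cv2.resize(mm,(int(box[2]),int(box[3])),interpolation=cv2.INTER_AREA)/255.
        b=np.r_[back(f,[ce[i]],.008)[0,:2],-.1]
        for k in range(3):
            r=minimize(lambda p:np.abs(R(p)-S).sum(),b,method="Nelder-Mead",options=dict(initial_simplex=np.vstack([b]+[b+e*[.005,.005,.1] for e in np.eye(3)]))); b=r.x
        print(n,col,np.round(b,4).tolist(),round(r.fun,1),S.sum())
E
python3 fit2.py
```

```text
LL [0.4569, -0.0648, 0.5837] 123.2 139.2
LR [0.6146, 0.1342, 0.7604] 317.5 321.2
UL [0.6298, -0.245, -0.9642] 117.4 131.7
UR [0.4701, 0.0681, 0.6374] 576.8 585.8
BP [0.45, -0.2054, 0.1944] 52.8 72.0
top blue [0.4596, -0.3542, -0.2097] 124.4 3187.0
top orange [0.4962, 0.2276, -0.2186] 111.7 3176.0
scene blue [0.4619, -0.3559, -0.215] 246.9 3893.0
scene orange [0.498, 0.2283, -0.2162] 119.1 1763.0
```

```bash
cat > to.py <<'E'
import sys, numpy as np
from scipy.spatial.transform import Rotation as Rn
from plant import robot
def to(x,y,z,yaw):
    s=robot.sense(); R=Rn.from_euler('xyz',s["eef_rot"]).as_matrix(); p=np.array(s["ee_pos"])
    d=R.T@(np.array([x,y,z])-p)*1000; tw=-(yaw-s["eef_rot"][2]); tw=(tw+np.pi)%(2*np.pi)-np.pi
    print("clk",round(s["clock"],2),"pos",np.round(p,4),"rot",np.round(s["eef_rot"],3),"j",np.round(s["joints"],2),"F",np.round(s["wrist_force"],1),"op",round(s["opening"],3))
    print("  -> row",np.round(d,1),round(tw,3))
a=list(map(float,sys.argv[1:]))
for i in range(0,len(a),4): to(*a[i:i+4])
E
python3 to.py .42 .15 .2 1.2  .4556 -.0648 .12 .585
```

```text
clk 0.1 pos [0.1833 0.5969 0.2305] rot [-3.14   0.     2.844] j [-1.24  0.69 -0.19  1.57  0.16  0.9  -0.22] F [ 0.1  0.1 -0.5] op 1.0
  -> row [-357.4 -357.7   31.2] 1.644
clk 0.1 pos [0.1833 0.5969 0.2305] rot [-3.14   0.     2.844] j [-1.24  0.69 -0.19  1.57  0.16  0.9  -0.22] F [ 0.1  0.1 -0.5] op 1.0
  -> row [-454.4 -552.5  111.6] 2.259
```

>>> jog_arm --pt "-357 -358 31 1.64" --pt "-357 -358 31 1.64" --pt "-357 -358 31 1.64" --pt "-357 -358 31 1.64" --pt "-357 -358 31 1.64" --pt "-357 -358 31 1.64" --pt "-357 -358 31 1.64" --pt "-357 -358 31 1.64" --pt "-357 -358 31 1.64" --pt "-357 -358 31 1.64" --gripper 110 --force 40

```text
clock: 1.1
ee_pos: [0.4171, 0.1546, 0.2005]
eef_rot: [-3.142, -0.0, 1.338]
wrist_force: [0.7, 1.0, -0.3]
opening: 0.567
```

```bash
python3 to.py .4556 -.0648 .12 .585
```

```text
clk 1.1 pos [0.4171 0.1546 0.2005] rot [-3.142 -0.     1.338] j [-0.56  0.52  0.15  2.13 -0.16  0.5  -0.52] F [ 0.7  1.  -0.3] op 0.567
  -> row [-204.6   88.    80.5] 0.753
```

>>> jog_arm --pt "-205 88 80 0.753" --pt "-205 88 80 0.753" --pt "-205 88 80 0.753" --pt "-205 88 80 0.753" --pt "-205 88 80 0.753" --pt "-205 88 80 0.753" --pt "-205 88 80 0.753" --pt "-205 88 80 0.753" --pt "-205 88 80 0.753" --pt "-205 88 80 0.753"

```text
clock: 2.1
ee_pos: [0.4563, -0.0619, 0.121]
eef_rot: [-3.141, -0.001, 0.594]
wrist_force: [-0.6, -0.7, -0.0]
opening: 0.571
```

```bash
python3 to.py .4556 -.0648 .006 .585; python3 - <<'E'
from plant import robot
import cv2
for n in("scene","top"): cv2.imwrite(f"pics/{n}1.png",robot.grab_frame(n)["img"])
E
```

```text
clk 2.1 pos [ 0.4563 -0.0619  0.121 ] rot [-3.141e+00 -1.000e-03  5.940e-01] j [-0.08  0.7   0.18  2.16 -0.38  0.31 -0.55] F [-0.6 -0.7 -0. ] op 0.571
  -> row [ -2.3   2.1 115. ] 0.009
```

View pics/scene1.png

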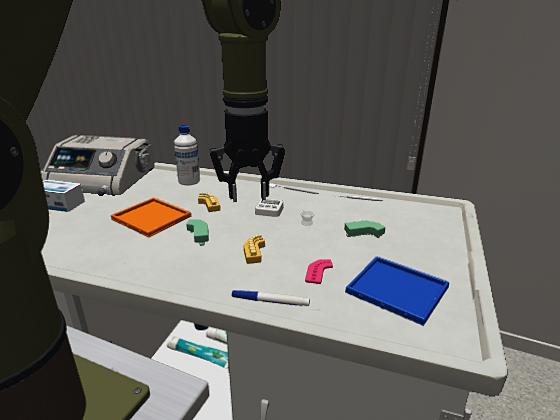

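View pics/top1.png

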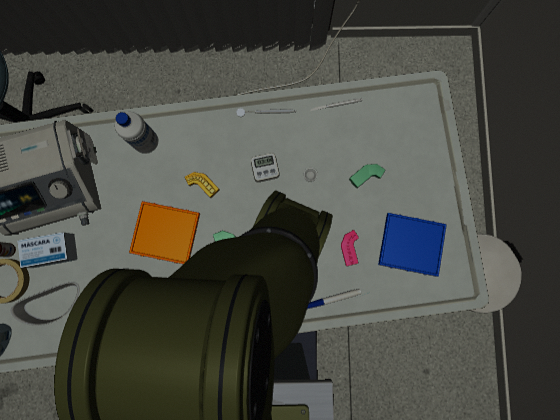

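>>> jog_arm --pt "-2 2 40 0.009" --pt "-2 2 80 0.009" --pt "-2 2 100 0.009" --pt "-2 2 100 0.009" --pt "-2 2 100 0.009"

```text
clock: 2.7
ee_pos: [0.4556, -0.0659, 0.021]
eef_rot: [-3.141, 0.0, 0.582]
wrist_force: [0.2, -0.5, -0.7]
opening: 0.572
```

```bash
python3 to.py .4556 -.0648 .005 .585; python3 - <<'E'
from plant import robot
from h import *
f=robot.grab_frame("scene"); s=robot.sense(); print(proj(f,s["ee_pos"]),proj(f,[.4556,-.0648,0]))
cv2.imwrite("pics/s2.png",cv2.resize(f["img"][160:300,180:340],None,fx=4,fy=4,interpolation=cv2.INTER_CUBIC))
E
```

```text
clk 2.7 pos [ 0.4556 -0.0659  0.021 ] rot [-3.141  0.     0.582] j [ 0.03  0.9   0.03  2.19 -0.43  0.06 -0.51] F [ 0.2 -0.5 -0.7] op 0.572
  -> row [ 0.7 -0.9 16. ] -0.003
[[251.71702999 245.22017332]] [[251.36703661 254.17375364]]
```

View pics/s2.png

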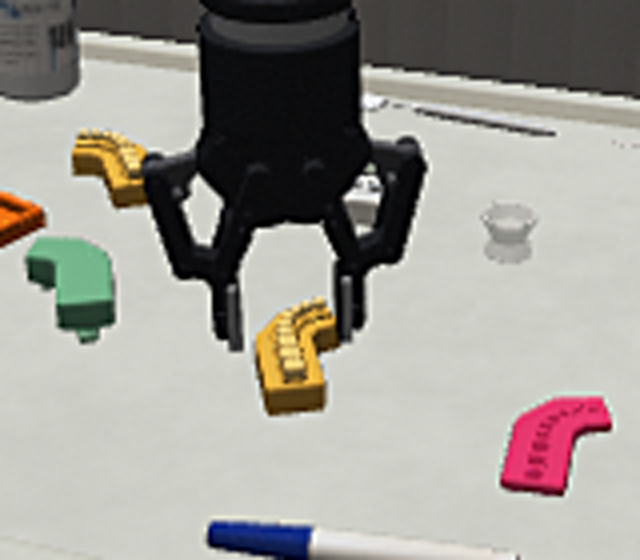

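>>> jog_arm --pt "0 -1 5 0" --pt "0 -1 5 0"

```text
clock: 2.95
ee_pos: [0.4558, -0.065, 0.0164]
eef_rot: [3.141, -0.001, 0.583]
wrist_force: [-0.3, -0.2, -0.8]
opening: 0.571
```

```bash
python3 to.py .4556 -.0648 .005 .585
```

```text
clk 2.95 pos [ 0.4558 -0.065   0.0164] rot [ 3.141e+00 -1.000e-03  5.830e-01] j [ 0.02  0.91  0.03  2.2  -0.53  0.04 -0.42] F [-0.3 -0.2 -0.8] op 0.571
  -> row [-0.1 -0.2 11.4] -0.002
```

>>> jog_arm --pt "0 0 11 0" --pt "0 0 11 0" --pt "0 0 11 0" --pt "0 0 11 0" --pt "0 0 11 0"

```text
clock: 3.45
ee_pos: [0.4569, -0.0653, 0.0063]
eef_rot: [-3.141, 0.001, 0.581]
wrist_force: [0.4, -0.0, -0.4]
opening: 0.565
```

```bash
python3 to.py .4556 -.0648 .005 .585
```

```text
clk 3.45 pos [ 0.4569 -0.0653  0.0063] rot [-3.141e+00  1.000e-03  5.810e-01] j [ 0.02  0.93  0.04  2.19 -1.    0.04  0.05] F [ 0.4 -0.  -0.4] op 0.565
  -> row [-0.8 -1.1  1.3] -0.004
```

>>> jog_arm --pt "0 0 0 0" --pt "0 0 0 0" --pt "0 0 0 0" --pt "0 0 0 0" --pt "0 0 0 0" --pt "0 0 0 0" --gripper 255 --force 40

```text
clock: 4.05
ee_pos: [0.4567, -0.0652, 0.0062]
eef_rot: [-3.14, 0.001, 0.581]
wrist_force: [-0.8, 0.6, 6.0]
opening: 0.342
```

```bash
python3 to.py .4556 -.0648 .005 .585
```

```text
clk 4.05 pos [ 0.4567 -0.0652  0.0062] rot [-3.14e+00  1.00e-03  5.81e-01] j [ 0.02  0.93  0.04  2.19 -1.    0.04  0.05] F [-0.8  0.6  6. ] op 0.342
  -> row [-0.7 -0.9  1.2] -0.004
```

>>> jog_arm --pt "0 0 -20 0" --pt "0 0 -60 0" --pt "0 0 -100 0" --pt "0 0 -120 0" --pt "0 0 -120 0"

```text
clock: 4.55
ee_pos: [0.4581, -0.0655, 0.1279]
eef_rot: [3.14, -0.001, 0.582]
wrist_force: [-0.1, -0.6, -1.3]
opening: 0.336
```

```bash
python3 to.py .456 -.351 .12 0
```

```text
clk 4.55 pos [ 0.4581 -0.0655  0.1279] rot [ 3.14e+00 -1.00e-03  5.82e-01] j [-0.25  0.73  0.49  2.16 -0.84  0.44 -0.08] F [-0.1 -0.6 -1.3] op 0.336
  -> row [-158.7  237.3    8.1] 0.582
```

>>> jog_arm --pt "-159 237 8 0.582" --pt "-159 237 8 0.582" --pt "-159 237 8 0.582" --pt "-159 237 8 0.582" --pt "-159 237 8 0.582" --pt "-159 237 8 0.582" --pt "-159 237 8 0.582" --pt "-159 237 8 0.582" --pt "-159 237 8 0.582" --pt "-159 237 8 0.582"

```text
clock: 5.55
ee_pos: [0.4544, -0.3487, 0.1169]
eef_rot: [-3.139, 0.003, 0.002]
wrist_force: [-0.0, -0.9, -0.7]
opening: 0.338
```

```bash
python3 to.py .456 -.351 .03 0; python3 - <<'E'
from plant import robot
from h import *
f=robot.grab_frame("scene"); s=robot.sense(); print(proj(f,s["ee_pos"]))
cv2.imwrite("pics/s3.png",f["img"])
E
```

```text
clk 5.55 pos [ 0.4544 -0.3487  0.1169] rot [-3.139e+00  3.000e-03  2.000e-03] j [ 0.21  0.9   0.67  1.85 -0.83  0.71 -0.2 ] F [-0.  -0.9 -0.7] op 0.338
  -> row [ 1.9  2.5 86.9] 0.002
[[400.44363547 233.98319502]]
```

View pics/s3.png

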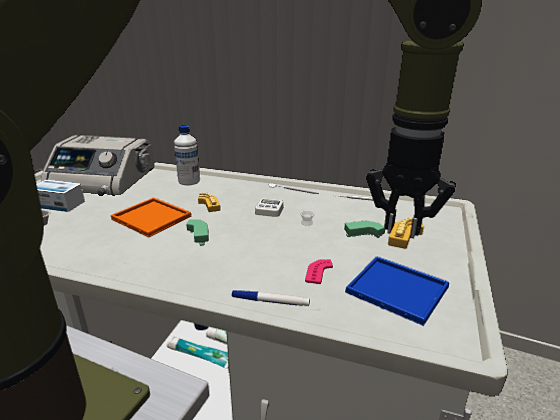

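>>> jog_arm --pt "2 2 40 0" --pt "2 2 75 0" --pt "2 2 90 0" --pt "2 2 98 0" --pt "2 2 101 0" --pt "2 2 103 0" --pt "2 2 104 0" --pt "2 2 104 0"

```text
clock: 6.4
ee_pos: [0.4562, -0.353, 0.0142]
eef_rot: [3.141, 0.002, -0.0]
wrist_force: [-0.4, -0.6, -1.4]
opening: 0.34
```

```bash
python3 to.py .456 -.351 .0105 0
```

```text
clk 6.4 pos [ 0.4562 -0.353   0.0142] rot [ 3.141e+00  2.000e-03 -0.000e+00] j [ 0.31  1.03  0.48  1.86 -0.95  0.5  -0.11] F [-0.4 -0.6 -1.4] op 0.34
  -> row [-0.2 -2.   3.7] -0.0
```

>>> jog_arm --pt "0 -2 1 0" --pt "0 -2 3 0" --pt "0 -2 4 0" --pt "0 -2 4 0"

```text
clock: 6.8
ee_pos: [0.456, -0.3505, 0.0103]
eef_rot: [-3.14, 0.002, -0.0]
wrist_force: [-0.0, 1.5, 6.0]
opening: 0.334
```

```bash
python3 to.py .456 -.351 .0105 0
```

```text
clk 6.8 pos [ 0.456  -0.3505  0.0103] rot [-3.14e+00  2.00e-03 -0.00e+00] j [ 0.32  1.03  0.46  1.86 -0.95  0.49 -0.11] F [-0.   1.5  6. ] op 0.334
  -> row [-0.   0.5 -0.2] -0.0
```

>>> jog_arm --pt "0 0 0 0" --pt "0 0 0 0" --pt "0 0 0 0" --pt "0 0 -20 0" --pt "0 0 -60 0" --pt "0 0 -100 0" --pt "0 0 -110 0" --gripper 110

```text
clock: 7.5
ee_pos: [0.4573, -0.353, 0.1233]
eef_rot: [3.137, -0.002, -0.001]
wrist_force: [1.1, -0.6, -0.8]
opening: 0.568
```

```bash
python3 to.py .448 -.205 .08 .192
```

```text
clk 7.5 pos [ 0.4573 -0.353   0.1233] rot [ 3.137e+00 -2.000e-03 -1.000e-03] j [ 0.22  0.88  0.65  1.83 -0.8   0.7  -0.24] F [ 1.1 -0.6 -0.8] op 0.568
  -> row [  -9.4 -148.2   42.6] -0.193
```

>>> jog_arm --pt "-9 -148 42 -0.193" --pt "-9 -148 42 -0.193" --pt "-9 -148 42 -0.193" --pt "-9 -148 42 -0.193" --pt "-9 -148 42 -0.193" --pt "-9 -148 42 -0.193" --pt "-9 -148 42 -0.193"

```text
clock: 8.2
ee_pos: [0.4473, -0.205, 0.0779]
eef_rot: [3.14, 0.002, 0.191]
wrist_force: [0.4, -0.1, -0.7]
opening: 0.568
```

```bash
cat > look.py <<'E'
# look.py tag name:z0:x:y:h ...   fit pieces in both cameras where visible
import sys
from h import *
from plant import robot
K=dict(LL=('L','lower','yellow'),LR=('R','lower','yellow'),UL=('L','upper','green'),UR=('R','upper','green'),BP=('L','plate','pink'))
sh=np.load("sh.npy"); tag=sys.argv[1]
for cam in ("top","scene"):
    f=robot.grab_frame(cam); cv2.imwrite(f"pics/{cam}{tag}.png",f["img"]); M=masks(f["img"])
    for a in sys.argv[2:]:
        n,z0,x,y,h=a.split(":"); z0,x,y,h=map(float,(z0,x,y,h)); hd,k,col=K[n]
        c=proj(f,[x,y,z0+.014])[0]; b=25; box=(int(c[0])-b,int(c[1])-b,2*b,2*b)
        m=M[col].copy(); mm=np.zeros_like(m); mm[box[1]:box[1]+2*b,box[0]:box[0]+2*b]=1; m*=mm
        nn,l,st,ce=cv2.connectedComponentsWithStats(m)
        if nn<2: print(cam,n,"not seen"); continue
        i=1+np.argmax(st[1:,4]); S=cv2.morphologyEx((l==i).astype(np.uint8),cv2.MORPH_CLOSE,np.ones((3,3)))[box[1]:box[1]+2*b,box[0]:box[0]+2*b].astype(float)
        p,co=fit(f,S,sh,[x,y,h],hd,k,box,z0); print(cam,n,np.round(p,4).tolist(),"cost",round(co,1),"area",S.sum())
E
python3 to.py .448 -.205 .0015 .192; python3 look.py 4 LL:.004:.456:-.351:0 BP:0:.448:-.205:.19
```

```text
clk 8.2 pos [ 0.4473 -0.205   0.0779] rot [3.14e+00 2.00e-03 1.91e-01] j [ 0.08  0.85  0.43  2.1  -0.93  0.4  -0.11] F [ 0.4 -0.1 -0.7] op 0.568
  -> row [ 0.8  0.  76.4] -0.001
top LL [0.47, -0.2894, -3.4315] cost 54.1 area 152.0
top BP not seen
scene LL [0.4552, -0.3523, -0.0094] cost 112.7 area 635.0
scene BP [0.4481, -0.2058, 0.1936] cost 43.0 area 416.0
```

View pics/scene4.png

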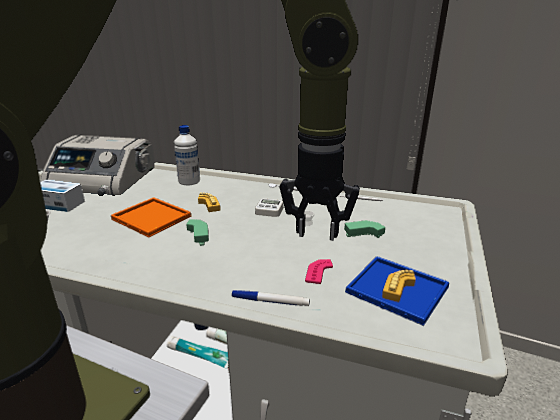

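View pics/top4.png

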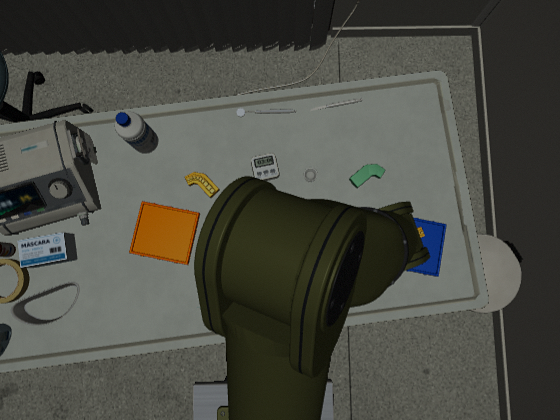

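>>> jog_arm --pt "1 0 35 0" --pt "1 0 60 0" --pt "1 0 68 0" --pt "1 0 72 0" --pt "1 0 72 0" --pt "1 0 72 0"

```text
clock: 8.9
ee_pos: [0.4482, -0.203, 0.0064]
eef_rot: [3.141, 0.002, 0.193]
wrist_force: [-0.0, -0.3, 0.5]
opening: 0.567
```

```bash
python3 to.py .448 -.2055 .001 .192;  python3 - <<'E'
from plant import robot
from h import *
f=robot.grab_frame("scene")
cv2.imwrite("pics/s5.png",cv2.resize(f["img"][200:300,260:380],None,fx=6,fy=6,interpolation=cv2.INTER_CUBIC))
E
```

```text
clk 8.9 pos [ 0.4482 -0.203   0.0064] rot [3.141e+00 2.000e-03 1.930e-01] j [ 0.23  0.95  0.18  2.1  -0.97  0.17 -0.09] F [-0.  -0.3  0.5] op 0.567
  -> row [-0.7  2.4  5.4] 0.001
```

View pics/s5.png

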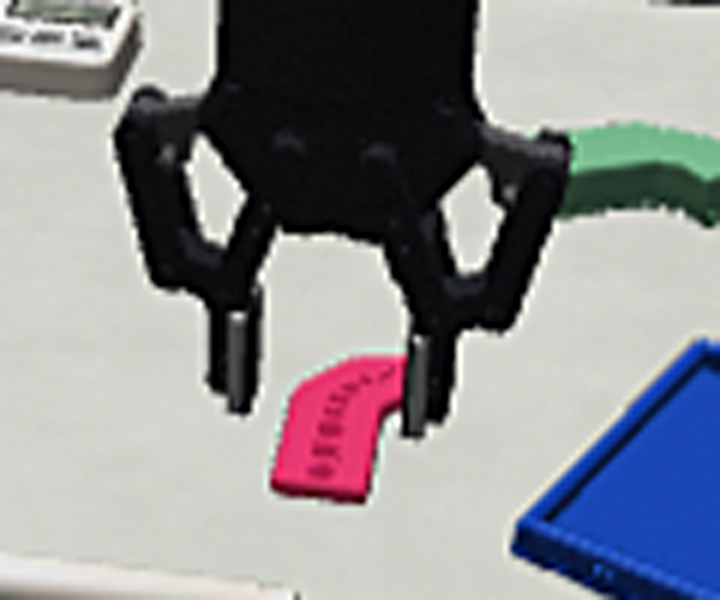

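```bash
python3 - <<'E'
from h import *
f=dict(np.load("pics/scene0.npz"))
h=.193; c=np.array([.4482,-.203])
for s in(1,-1):
    for w in (.024,.030):
        for z in (0,.006,.012):
            q=c+s*w*np.array([-np.sin(h),np.cos(h)]); print(s,w,z,proj(f,[*q,z]).round(1), ((proj(f,[*q,z])-[260,200])*6).round(0))
E
```

```text
1 0.024 0 [[301.2 270.8]] [[247. 425.]]
1 0.024 0.006 [[301.2 268.2]] [[247. 409.]]
1 0.024 0.012 [[301.3 265.6]] [[248. 394.]]
1 0.03 0 [[298.1 270.4]] [[229. 422.]]
1 0.03 0.006 [[298.2 267.8]] [[229. 407.]]
1 0.03 0.012 [[298.2 265.2]] [[229. 391.]]
-1 0.024 0 [[326.  274.3]] [[396. 446.]]
-1 0.024 0.006 [[326.2 271.7]] [[397. 430.]]
-1 0.024 0.012 [[326.4 269.1]] [[398. 415.]]
-1 0.03 0 [[329.2 274.8]] [[415. 449.]]
-1 0.03 0.006 [[329.4 272.2]] [[416. 433.]]
-1 0.03 0.012 [[329.6 269.5]] [[417. 417.]]
```

>>> jog_arm --pt "-1 2 2 0" --pt "-1 2 4 0" --pt "-1 2 4 0" --pt "-1 2 4 0"

```text
clock: 9.35
ee_pos: [0.4472, -0.2046, 0.0017]
eef_rot: [-3.141, 0.002, 0.193]
wrist_force: [-0.5, 0.7, 0.5]
opening: 0.563
```

>>> jog_arm --pt "0 0 0 0" --pt "0 0 0 0" --pt "0 0 0 0" --pt "0 0 0 0" --pt "0 0 0 0" --pt "0 0 0 0" --gripper 255 --force 35

```text
clock: 9.95
ee_pos: [0.4472, -0.2047, 0.0019]
eef_rot: [-3.141, 0.002, 0.193]
wrist_force: [-1.6, 0.5, 5.5]
opening: 0.338
```

```bash
python3 to.py .448 -.2055 .06 .192
```

```text
clk 9.95 pos [ 0.4472 -0.2047  0.0019] rot [-3.141e+00  2.000e-03  1.930e-01] j [ 0.24  0.96  0.16  2.1  -0.97  0.16 -0.08] F [-1.6  0.5  5.5] op 0.338
  -> row [  0.5   0.9 -58.1] 0.001
```

Gripped at plate width. Lift and check.

>>> jog_arm --pt "0 0 -20 0" --pt "0 0 -60 0" --pt "0 0 -90 0" --pt "0 0 -100 0" --pt "0 0 -100 0"

```text
clock: 10.45
ee_pos: [0.4482, -0.2049, 0.1024]
eef_rot: [3.141, 0.001, 0.194]
wrist_force: [-0.3, -0.9, -1.4]
opening: 0.335
```

```bash
python3 to.py .4552 -.3515 .10 0;  python3 - <<'E'
from plant import robot
from h import *
f=robot.grab_frame("scene"); u,v=map(int,proj(f,robot.sense()["ee_pos"])[0])
cv2.imwrite("pics/s6.png",cv2.resize(f["img"][v-60:v+50,u-70:u+70],None,fx=5,fy=5,interpolation=cv2.INTER_CUBIC))
E
```

```text
clk 10.45 pos [ 0.4482 -0.2049  0.1024] rot [3.141e+00 1.000e-03 1.940e-01] j [ 0.06  0.8   0.46  2.09 -0.83  0.44 -0.2 ] F [-0.3 -0.9 -1.4] op 0.335
  -> row [-21.3 145.2   2.5] 0.194
```

View pics/s6.png

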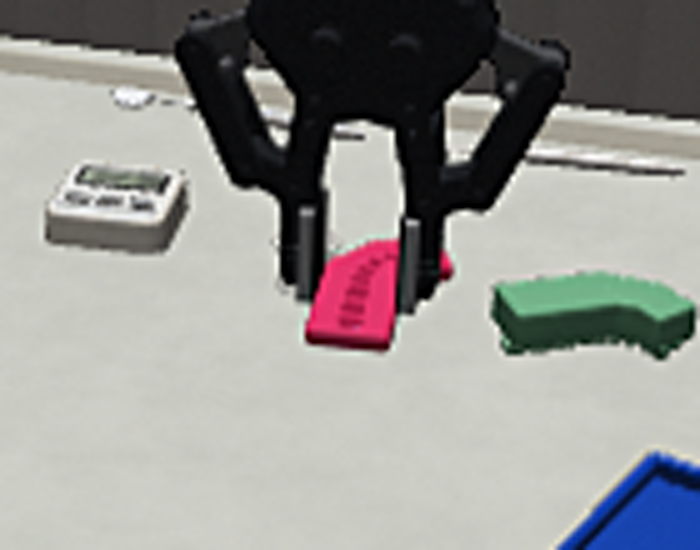

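>>> jog_arm --pt "-22 145 2 0.194" --pt "-22 145 2 0.194" --pt "-22 145 2 0.194" --pt "-22 145 2 0.194" --pt "-22 145 2 0.194" --pt "-22 145 2 0.194" --pt "-22 145 2 0.194"

```text
clock: 11.2
ee_pos: [0.4537, -0.349, 0.0986]
eef_rot: [-3.138, 0.004, 0.001]
wrist_force: [0.3, -0.0, -0.8]
opening: 0.336
```

```bash
python3 to.py .455 -.3505 .040 0
```

```text
clk 11.2 pos [ 0.4537 -0.349   0.0986] rot [-3.138e+00  4.000e-03  1.000e-03] j [ 0.26  0.9   0.56  1.85 -0.78  0.64 -0.25] F [ 0.3 -0.  -0.8] op 0.336
  -> row [ 1.5  1.7 58.6] 0.001
```

>>> jog_arm --pt "1 1 30 0" --pt "1 1 50 0" --pt "1 1 56 0" --pt "1 1 58 0" --pt "1 1 58 0"

```text
clock: 11.7
ee_pos: [0.4548, -0.3522, 0.042]
eef_rot: [-3.142, 0.002, -0.001]
wrist_force: [-0.2, 0.3, 0.2]
opening: 0.334
```

```bash
python3 to.py .455 -.3505 .034 0
```

```text
clk 11.7 pos [ 0.4548 -0.3522  0.042 ] rot [-3.142e+00  2.000e-03 -1.000e-03] j [ 0.31  0.97  0.48  1.86 -0.86  0.53 -0.19] F [-0.2  0.3  0.2] op 0.334
  -> row [ 0.2 -1.7  8. ] -0.001
```

>>> jog_arm --pt "0 -2 3 0" --pt "0 -2 6 0" --pt "0 -2 7 0" --pt "0 -2 7 0" --pt "0 -2 7 0"

```text
clock: 12.2
ee_pos: [0.4545, -0.3504, 0.0347]
eef_rot: [-3.141, 0.002, -0.001]
wrist_force: [-0.0, 0.4, 0.0]
opening: 0.331
```

```bash
python3 to.py .455 -.3505 .034 0
```

```text
clk 12.2 pos [ 0.4545 -0.3504  0.0347] rot [-3.141e+00  2.000e-03 -1.000e-03] j [ 0.32  0.98  0.46  1.87 -0.87  0.51 -0.18] F [-0.   0.4  0. ] op 0.331
  -> row [0.5 0.1 0.7] -0.001
```

>>> jog_arm --pt "0.5 0 0.7 0" --pt "0.5 0 1.2 0" --pt "0.5 0 1.2 0"

```text
clock: 12.5
ee_pos: [0.455, -0.3505, 0.034]
eef_rot: [-3.141, 0.002, -0.001]
wrist_force: [-1.6, 1.1, 5.3]
opening: 0.337
```

Contact (5 N). Release and rise.

>>> jog_arm --pt "0 0 0 0" --pt "0 0 0 0" --pt "0 0 0 0" --pt "0 0 -20 0" --pt "0 0 -60 0" --pt "0 0 -90 0" --pt "0 0 -100 0" --gripper 110

```text
clock: 13.2
ee_pos: [0.4561, -0.3518, 0.1362]
eef_rot: [3.139, -0.001, -0.001]
wrist_force: [-0.3, -1.2, -0.4]
opening: 0.566
```

```bash
python3 to.py .6288 -.246 .09 -.945
```

```text
clk 13.2 pos [ 0.4561 -0.3518  0.1362] rot [ 3.139e+00 -1.000e-03 -1.000e-03] j [ 0.23  0.85  0.62  1.83 -0.74  0.71 -0.29] F [-0.3 -1.2 -0.4] op 0.566
  -> row [ 172.5 -106.2   46. ] 0.944
```

>>> jog_arm --pt "172 -106 20 0.944" --pt "172 -106 46 0.944" --pt "172 -106 46 0.944" --pt "172 -106 46 0.944" --pt "172 -106 46 0.944" --pt "172 -106 46 0.944" --pt "172 -106 46 0.944" --pt "172 -106 46 0.944" --pt "172 -106 46 0.944"

```text
clock: 14.1
ee_pos: [0.6269, -0.2442, 0.0862]
eef_rot: [3.14, 0.003, -0.944]
wrist_force: [-0.3, -0.4, -1.1]
opening: 0.569
```

```bash
python3 to.py .6288 -.246 .006 -.945; python3 look.py 7 BP:.032:.455:-.3505:0 LL:.004:.456:-.351:0 UL:0:.6288:-.246:-.945
```

```text
clk 14.1 pos [ 0.6269 -0.2442  0.0862] rot [ 3.14e+00  3.00e-03 -9.44e-01] j [-0.08  1.1   0.84  1.54 -0.95  0.95 -1.44] F [-0.3 -0.4 -1.1] op 0.569
  -> row [ 2.8 -0.7 80.2] 0.001
top BP [0.4534, -0.3505, 0.0116] cost 43.5 area 447.0
top LL [0.4489, -0.3305, -0.0259] cost 407.3 area 79.0
top UL [0.6238, -0.2406, -0.8838] cost 133.9 area 317.0
scene BP [0.456, -0.3515, -0.0089] cost 47.7 area 506.0
scene LL [0.4556, -0.3487, 0.1419] cost 476.5 area 227.0
scene UL [0.629, -0.2452, -0.8626] cost 113.8 area 513.0
```

View pics/scene7.png

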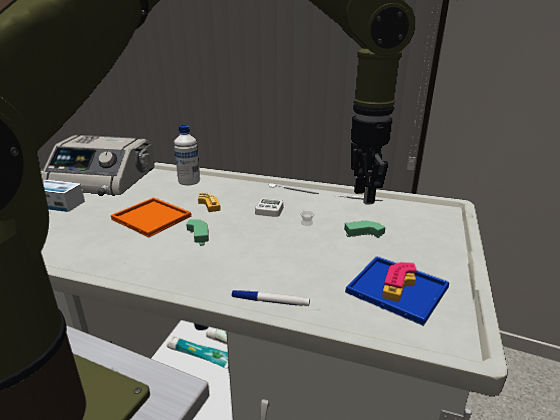

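View pics/top7.png

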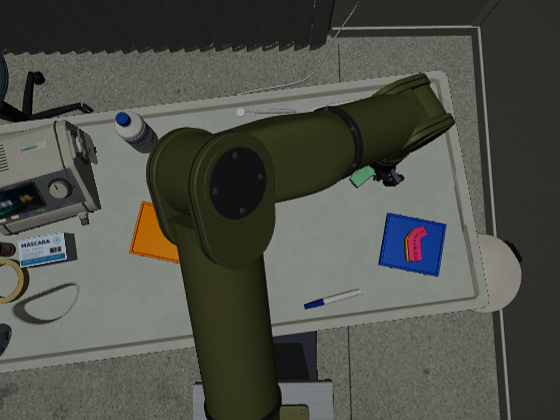

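>>> jog_arm --pt "2 -1 30 0" --pt "2 -1 60 0" --pt "2 -1 72 0" --pt "2 -1 75 0" --pt "2 -1 75 0" --pt "2 -1 75 0"

```text
clock: 14.8
ee_pos: [0.6298, -0.2463, 0.0135]
eef_rot: [3.14, -0.001, -0.945]
wrist_force: [-0.1, 0.2, -0.6]
opening: 0.571
```

```bash
python3 to.py .629 -.245 .008 -.945; python3 - <<'E'
from plant import robot
from h import *
for cam in("scene","top"):
    f=robot.grab_frame(cam); u,v=map(int,proj(f,robot.sense()["ee_pos"])[0])
    cv2.imwrite(f"pics/{cam}8.png",cv2.resize(f["img"][v-40:v+40,u-50:u+50],None,fx=6,fy=6,interpolation=cv2.INTER_CUBIC))
E
```

```text
clk 14.8 pos [ 0.6298 -0.2463  0.0135] rot [ 3.14e+00 -1.00e-03 -9.45e-01] j [-0.03  1.17  0.71  1.54 -0.97  0.81 -1.44] F [-0.1  0.2 -0.6] op 0.571
  -> row [-1.6 -0.1  5.5] -0.0
```

View pics/scene8.png

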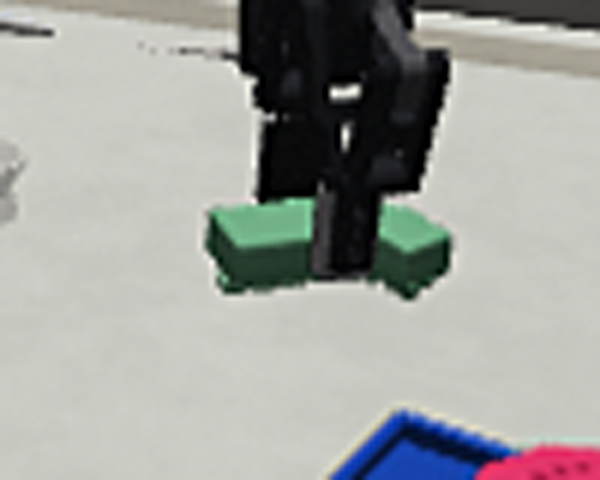

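View pics/top8.png

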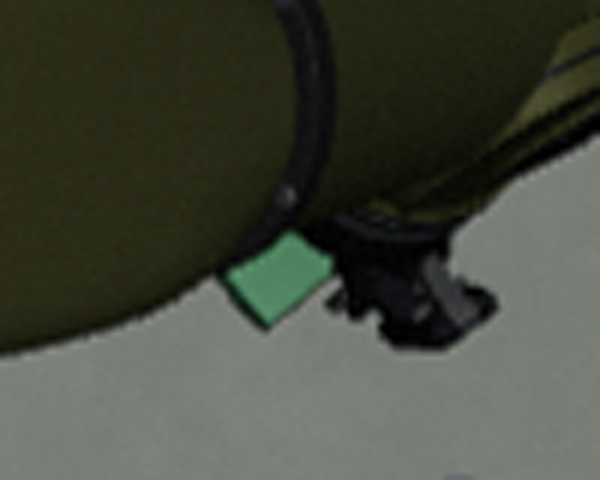

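>>> jog_arm --pt "-1 0 2 0" --pt "-1 0 2 0" --pt "-1 0 2 0"

```text
clock: 15.2
ee_pos: [0.6285, -0.2445, 0.0101]
eef_rot: [3.14, 0.002, -0.945]
wrist_force: [0.1, -0.7, 0.1]
opening: 0.569
```

>>> jog_arm --pt "0 0 0 0" --pt "0 0 0 0" --pt "0 0 0 0" --pt "0 0 0 0" --pt "0 0 0 0" --pt "0 0 0 0" --gripper 255 --force 40

```text
clock: 15.8
ee_pos: [0.6286, -0.2449, 0.0103]
eef_rot: [3.14, 0.001, -0.945]
wrist_force: [-0.5, -0.7, 3.9]
opening: 0.342
```

>>> jog_arm --pt "0 0 -20 0" --pt "0 0 -60 0" --pt "0 0 -100 0" --pt "0 0 -120 0" --pt "0 0 -120 0"

```text
clock: 16.3
ee_pos: [0.6304, -0.2463, 0.1347]
eef_rot: [-3.141, -0.005, -0.945]
wrist_force: [0.1, -0.2, -1.9]
opening: 0.345
```

```bash
python3 to.py .455 -.3505 .13 0
```

```text
clk 16.3 pos [ 0.6304 -0.2463  0.1347] rot [-3.141 -0.005 -0.945] j [-0.07  1.02  0.82  1.51 -0.84  0.98 -1.52] F [ 0.1 -0.2 -1.9] op 0.345
  -> row [-18.3 203.2   4.4] -0.945
```

>>> jog_arm --pt "-19 203 4 -0.945" --pt "-19 203 4 -0.945" --pt "-19 203 4 -0.945" --pt "-19 203 4 -0.945" --pt "-19 203 4 -0.945" --pt "-19 203 4 -0.945" --pt "-19 203 4 -0.945" --pt "-19 203 4 -0.945" --pt "-19 203 4 -0.945" --pt "-19 203 4 -0.945"

```text
clock: 17.3
ee_pos: [0.4529, -0.3478, 0.126]
eef_rot: [-3.141, 0.003, -0.001]
wrist_force: [-0.9, 0.0, -1.4]
opening: 0.342
```

```bash
python3 to.py .454 -.3505 .060 0
```

```text
clk 17.3 pos [ 0.4529 -0.3478  0.126 ] rot [-3.141e+00  3.000e-03 -1.000e-03] j [ 0.3   0.83  0.49  1.84 -0.63  0.64 -0.4 ] F [-0.9  0.  -1.4] op 0.342
  -> row [ 1.3  2.7 66. ] -0.001
```

>>> jog_arm --pt "1 2 35 0" --pt "1 2 55 0" --pt "1 2 63 0" --pt "1 2 66 0" --pt "1 2 66 0" --pt "1 2 66 0"

```text
clock: 17.9
ee_pos: [0.4543, -0.3507, 0.0613]
eef_rot: [3.141, 0.001, -0.0]
wrist_force: [0.4, -0.1, -0.3]
opening: 0.341
```

```bash
python3 to.py .454 -.3505 .0515 0;  python3 - <<'E'
from plant import robot
from h import *
f=robot.grab_frame("scene"); u,v=map(int,proj(f,robot.sense()["ee_pos"])[0])
cv2.imwrite("pics/s9.png",cv2.resize(f["img"][v-50:v+60,u-70:u+70],None,fx=5,fy=5,interpolation=cv2.INTER_CUBIC))
E
```

```text
clk 17.9 pos [ 0.4543 -0.3507  0.0613] rot [ 3.141e+00  1.000e-03 -0.000e+00] j [ 0.35  0.92  0.4   1.86 -0.7   0.51 -0.34] F [ 0.4 -0.1 -0.3] op 0.341
  -> row [-0.3 -0.2  9.8] -0.0
```

View pics/s9.png

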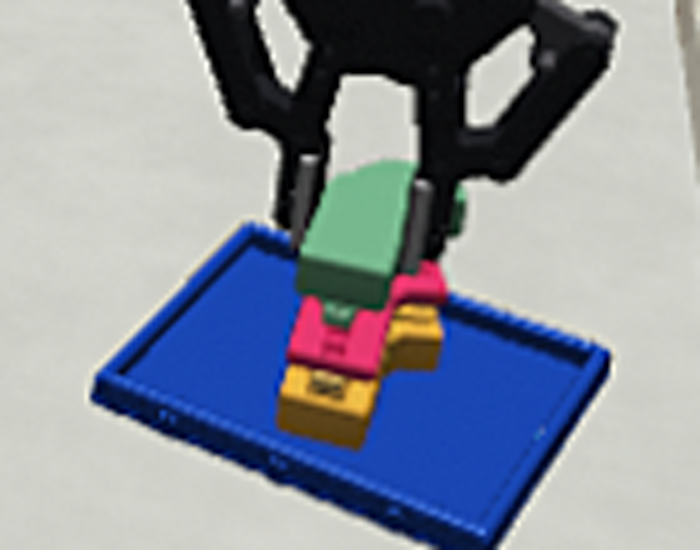

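>>> jog_arm --pt "0 0 4 0" --pt "0 0 7 0" --pt "0 0 9 0" --pt "0 0 9.5 0" --pt "0 0 9.5 0"

```text
clock: 18.45
ee_pos: [0.4538, -0.3501, 0.0507]
eef_rot: [-3.141, 0.003, -0.0]
wrist_force: [-0.8, -0.3, -1.2]
opening: 0.339
```

```bash
python3 to.py .454 -.3505 .0505 0
```

```text
clk 18.45 pos [ 0.4538 -0.3501  0.0507] rot [-3.141e+00  3.000e-03 -0.000e+00] j [ 0.36  0.94  0.39  1.86 -0.71  0.49 -0.33] F [-0.8 -0.3 -1.2] op 0.339
  -> row [0.2 0.4 0.2] -0.0
```

>>> jog_arm --pt "0 0 0.6 0" --pt "0 0 0.8 0" --pt "0 0 0.8 0"

```text
clock: 18.75
ee_pos: [0.4539, -0.3502, 0.0502]
eef_rot: [-3.141, 0.002, -0.0]
wrist_force: [-0.2, 0.1, 0.2]
opening: 0.338
```

>>> jog_arm --pt "0 0 0.5 0" --pt "0 0 0.7 0" --pt "0 0 0.7 0"

```text
clock: 19.05
ee_pos: [0.4539, -0.3503, 0.0502]
eef_rot: [-3.141, 0.002, -0.0]
wrist_force: [-0.9, 0.6, 6.3]
opening: 0.34
```

>>> jog_arm --pt "0 0 0 0" --pt "0 0 0 0" --pt "0 0 0 0" --pt "0 0 0 0" --pt "0 0 -20 0" --pt "0 0 -60 0" --pt "0 0 -90 0" --pt "0 0 -90 0" --gripper 110

```text
clock: 19.85
ee_pos: [0.4558, -0.3525, 0.1431]
eef_rot: [3.137, -0.003, -0.0]
wrist_force: [0.1, -1.2, -0.2]
opening: 0.572
```

```bash
python3 to.py .6136 .1338 .14 .775 .48 -.05 .15 .4; python3 look.py 10 UL:.040:.455:-.3505:0
```

```text
clk 19.85 pos [ 0.4558 -0.3525  0.1431] rot [ 3.137e+00 -3.000e-03 -0.000e+00] j [ 0.29  0.81  0.52  1.82 -0.61  0.67 -0.41] F [ 0.1 -1.2 -0.2] op 0.572
  -> row [ 157.6 -486.3    1.2] -0.775
clk 19.85 pos [ 0.4558 -0.3525  0.1431] rot [ 3.137e+00 -3.000e-03 -0.000e+00] j [ 0.29  0.81  0.52  1.82 -0.61  0.67 -0.41] F [ 0.1 -1.2 -0.2] op 0.572
  -> row [  24.1 -302.4   -8.3] -0.4
top UL [0.4633, -0.3451, -0.3551] cost 441.2 area 88.0
scene UL [0.4562, -0.3517, -0.0133] cost 104.3 area 673.0
```

View pics/scene10.png

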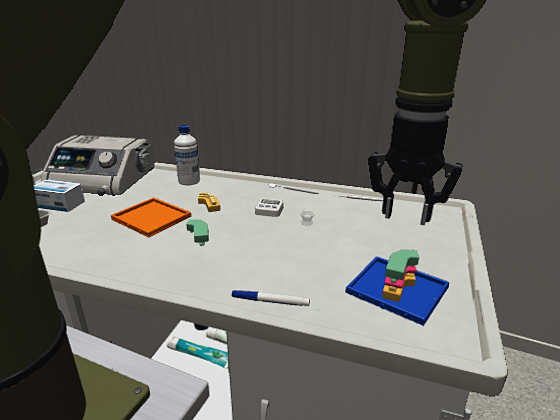

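>>> jog_arm --pt "158 -486 1 -0.775" --pt "158 -486 1 -0.775" --pt "158 -486 1 -0.775" --pt "158 -486 1 -0.775" --pt "158 -486 1 -0.775" --pt "158 -486 1 -0.775" --pt "158 -486 1 -0.775" --pt "158 -486 1 -0.775" --pt "158 -486 1 -0.775" --pt "158 -486 1 -0.775"

```text
clock: 20.95
ee_pos: [0.6079, 0.1275, 0.1364]
eef_rot: [-3.138, 0.004, 0.775]
wrist_force: [0.3, -0.7, -0.5]
opening: 0.571
```

```bash
python3 to.py .6138 .1338 .09 .775
```

```text
clk 20.95 pos [0.6079 0.1275 0.1364] rot [-3.138  0.004  0.775] j [-0.52  0.85  0.44  1.68 -0.5   0.74 -0.62] F [ 0.3 -0.7 -0.5] op 0.571
  -> row [ 8.8 -0.2 46.4] 0.0
```

>>> jog_arm --pt "7 0 30 0" --pt "7 0 70 0" --pt "7 0 100 0" --pt "7 0 110 0" --pt "7 0 112 0" --pt "7 0 112 0"

```text
clock: 21.55
ee_pos: [0.6139, 0.1299, 0.0265]
eef_rot: [-3.14, 0.001, 0.774]
wrist_force: [-0.5, -0.3, 1.2]
opening: 0.565
```

```bash
python3 to.py .6138 .1338 .005 .775;python3 look.py 11 LR:0:.6138:.1338:.775 ; python3 - <<'E'
from plant import robot
from h import *
f=robot.grab_frame("scene"); u,v=map(int,proj(f,robot.sense()["ee_pos"])[0])
cv2.imwrite("pics/s11.png",cv2.resize(f["img"][v-40:v+40,u-50:u+50],None,fx=6,fy=6,interpolation=cv2.INTER_CUBIC))
E
```

```text
clk 21.55 pos [0.6139 0.1299 0.0265] rot [-3.14e+00  1.00e-03  7.74e-01] j [-0.46  1.01  0.34  1.69 -0.58  0.54 -0.56] F [-0.5 -0.3  1.2] op 0.565
  -> row [ 2.7 -2.8 21.5] -0.001
top LR [0.6126, 0.1333, 0.7773] cost 243.1 area 194.0
scene LR [0.613, 0.1333, 0.7978] cost 81.7 area 251.0
```

View pics/s11.png

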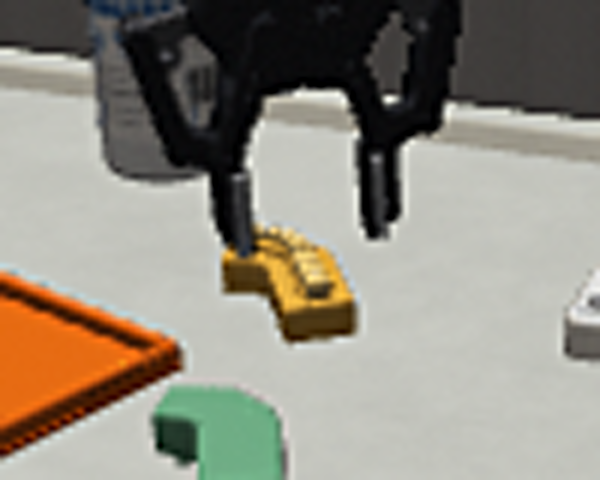

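View pics/top11.png

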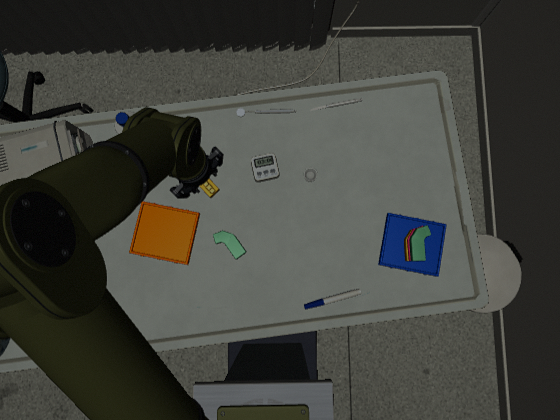

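>>> jog_arm --pt "2 -2.5 8 0" --pt "2 -2.5 16 0" --pt "2 -2.5 19 0" --pt "2 -2.5 19 0" --pt "2 -2.5 19 0"

```text
clock: 22.2
ee_pos: [0.6131, 0.1332, 0.007]
eef_rot: [-3.14, 0.002, 0.775]
wrist_force: [0.1, 0.8, 0.7]
opening: 0.565
```

```bash
python3 to.py .6132 .1335 .005 .775
```

```text
clk 22.2 pos [0.6131 0.1332 0.007 ] rot [-3.14e+00  2.00e-03  7.75e-01] j [-0.46  1.04  0.32  1.69 -0.59  0.51 -0.56] F [0.1 0.8 0.7] op 0.565
  -> row [ 0.3 -0.1  2. ] -0.0
```

>>> jog_arm --pt "0 0 1 0" --pt "0 0 1 0" --pt "0 0 1 0" --pt "0 0 1 0" --pt "0 0 1 0" --pt "0 0 1 0" --pt "0 0 1 0" --gripper 255

```text
clock: 22.9
ee_pos: [0.6134, 0.1333, 0.0065]
eef_rot: [-3.14, 0.001, 0.775]
wrist_force: [-0.0, -1.1, 3.9]
opening: 0.339
```

```bash
python3 to.py .6132 .1335 .005 .775
```

```text
clk 22.9 pos [0.6134 0.1333 0.0065] rot [-3.14e+00  1.00e-03  7.75e-01] j [-0.46  1.04  0.32  1.69 -0.59  0.51 -0.56] F [-0.  -1.1  3.9] op 0.339
  -> row [ 0.  -0.3  1.5] -0.0
```

>>> jog_arm --pt "0 0 -20 0" --pt "0 0 -60 0" --pt "0 0 -90 0" --pt "0 0 -95 0" --pt "0 0 -95 0"

```text
clock: 23.4
ee_pos: [0.6133, 0.1338, 0.1015]
eef_rot: [-3.139, 0.001, 0.775]
wrist_force: [0.4, -0.8, -1.6]
opening: 0.338
```

```bash
python3 to.py .4934 .2227 .1 .3; python3 look.py 12 UL:.040:.455:-.3505:0
```

```text
clk 23.4 pos [0.6133 0.1338 0.1015] rot [-3.139e+00  1.000e-03  7.750e-01] j [-0.51  0.9   0.42  1.68 -0.53  0.68 -0.61] F [ 0.4 -0.8 -1.6] op 0.338
  -> row [ -23.5 -147.4    1.9] 0.475
top UL [0.4525, -0.3512, -0.0111] cost 76.0 area 468.0
scene UL [0.457, -0.3514, -0.0158] cost 100.7 area 677.0
```

>>> jog_arm --pt "-24 -147 2 0.475" --pt "-24 -147 2 0.475" --pt "-24 -147 2 0.475" --pt "-24 -147 2 0.475" --pt "-24 -147 2 0.475" --pt "-24 -147 2 0.475" --pt "-24 -147 2 0.475"

```text
clock: 24.2
ee_pos: [0.4946, 0.2201, 0.0993]
eef_rot: [3.142, 0.002, 0.298]
wrist_force: [-0.0, 0.6, -1.8]
opening: 0.339
```

```bash
python3 to.py .4934 .2227 .02 .3
```

```text
clk 24.2 pos [0.4946 0.2201 0.0993] rot [3.142e+00 2.000e-03 2.980e-01] j [-0.79  0.85  0.5   1.95 -0.77  0.54 -1.02] F [-0.   0.6 -1.8] op 0.339
  -> row [-0.2 -2.8 79.3] -0.002
```

>>> jog_arm --pt "0 -2 35 0" --pt "0 -2 60 0" --pt "0 -2 74 0" --pt "0 -2 80 0" --pt "0 -2 82 0" --pt "0 -2 82 0"

```text
clock: 24.8
ee_pos: [0.4933, 0.2231, 0.0179]
eef_rot: [-3.141, 0.001, 0.299]
wrist_force: [0.4, -0.3, -1.6]
opening: 0.337
```

```bash
python3 to.py .4934 .2227 .0105 .3
```

```text
clk 24.8 pos [0.4933 0.2231 0.0179] rot [-3.141e+00  1.000e-03  2.990e-01] j [-0.71  0.97  0.34  1.96 -0.88  0.37 -0.93] F [ 0.4 -0.3 -1.6] op 0.337
  -> row [-0.   0.4  7.4] -0.001
```

>>> jog_arm --pt "0 0 4 0" --pt "0 0 6 0" --pt "0 0 7 0" --pt "0 0 7.5 0" --pt "0 0 7.5 0"

```text
clock: 25.3
ee_pos: [0.4926, 0.2237, 0.0105]
eef_rot: [-3.14, 0.002, 0.3]
wrist_force: [-1.7, 0.5, 3.6]
opening: 0.333
```

>>> jog_arm --pt "0 0 0 0" --pt "0 0 0 0" --pt "0 0 0 0" --pt "0 0 0 0" --pt "0 0 -20 0" --pt "0 0 -60 0" --pt "0 0 -100 0" --pt "0 0 -100 0" --gripper 110

```text
clock: 26.1
ee_pos: [0.4959, 0.2239, 0.1143]
eef_rot: [-3.141, -0.006, 0.299]
wrist_force: [0.7, -0.9, 0.8]
opening: 0.568
```

```bash
python3 to.py .468 .0675 .1 .652; python3 look.py 13 LR:.004:.493:.223:.3 UR:0:.468:.0675:.652
```

```text
clk 26.1 pos [0.4959 0.2239 0.1143] rot [-3.141 -0.006  0.299] j [-0.81  0.83  0.53  1.94 -0.76  0.57 -1.04] F [ 0.7 -0.9  0.8] op 0.568
  -> row [-72.8 141.2  13.8] -0.353
top LR [0.489, 0.2231, 0.2814] cost 211.2 area 269.0
top UR [0.4664, 0.0666, 0.6484] cost 33.5 area 441.0
scene LR [0.4936, 0.2265, 0.3401] cost 62.0 area 305.0
scene UR [0.4685, 0.0678, 0.6449] cost 62.5 area 371.0
```

View pics/scene13.png

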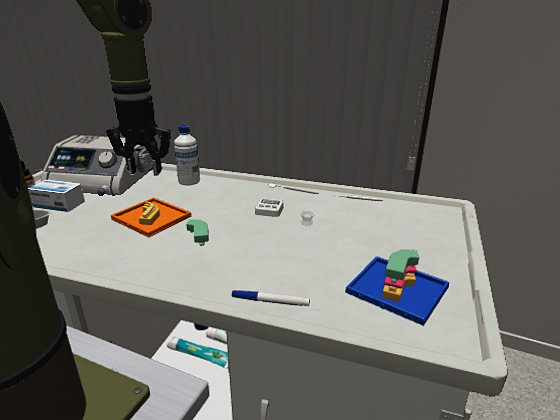

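>>> jog_arm --pt "-73 141 14 -0.353" --pt "-73 141 14 -0.353" --pt "-73 141 14 -0.353" --pt "-73 141 14 -0.353" --pt "-73 141 14 -0.353" --pt "-73 141 14 -0.353" --pt "-73 141 14 -0.353"

```text
clock: 26.9
ee_pos: [0.4649, 0.0696, 0.0956]
eef_rot: [-3.139, 0.001, 0.656]
wrist_force: [0.3, -1.0, 0.3]
opening: 0.568
```

```bash
python3 to.py .4678 .067 .025 .65; python3 look.py 14 LR:.004:.493:.223:.3
```

```text
clk 26.9 pos [0.4649 0.0696 0.0956] rot [-3.139e+00  1.000e-03  6.560e-01] j [-0.41  0.77  0.27  2.15 -0.66  0.31 -0.49] F [ 0.3 -1.   0.3] op 0.568
  -> row [ 0.8  4.1 70.6] 0.006
top LR [0.5965, 0.1835, 1.017] cost 8.0 area 8.0
scene LR [0.4936, 0.2265, 0.3401] cost 62.0 area 305.0
```

View pics/top14.png

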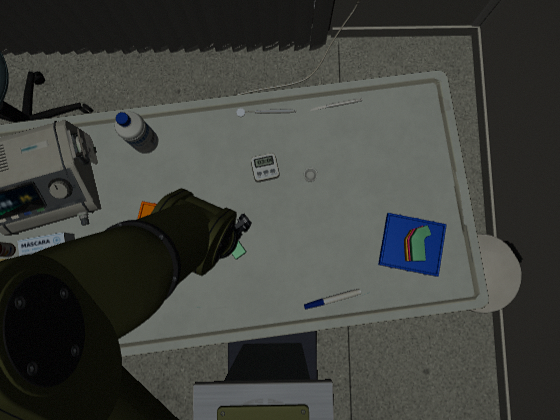

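>>> jog_arm --pt "1 4 30 0.006" --pt "1 4 55 0.006" --pt "1 4 65 0.006" --pt "1 4 70 0.006" --pt "1 4 70 0.006" --pt "1 4 70 0.006"

```text
clock: 27.6
ee_pos: [0.4681, 0.0649, 0.0267]
eef_rot: [-3.14, 0.001, 0.647]
wrist_force: [0.2, -0.4, 1.1]
opening: 0.572
```

```bash
python3 to.py .4678 .067 .010 .65; python3 - <<'E'
from plant import robot
from h import *
f=robot.grab_frame("scene"); u,v=map(int,proj(f,robot.sense()["ee_pos"])[0])
cv2.imwrite("pics/s15.png",cv2.resize(f["img"][v-40:v+40,u-50:u+50],None,fx=6,fy=6,interpolation=cv2.INTER_CUBIC))
E
```

```text
clk 27.6 pos [0.4681 0.0649 0.0267] rot [-3.14e+00  1.00e-03  6.47e-01] j [-0.3   0.89  0.11  2.16 -0.73  0.13 -0.43] F [ 0.2 -0.4  1.1] op 0.572
  -> row [ 1.  -1.8 16.7] -0.003
```

View pics/s15.png

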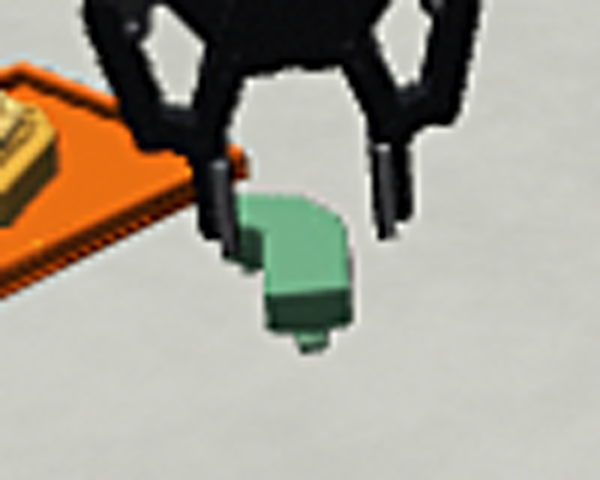

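>>> jog_arm --pt "0 -1.5 8 0" --pt "0 -1.5 14 0" --pt "0 -1.5 15 0" --pt "0 -1.5 15 0" --pt "0 -1.5 15 0"

```text
clock: 28.15
ee_pos: [0.4667, 0.0658, 0.011]
eef_rot: [-3.14, 0.002, 0.647]
wrist_force: [-0.7, -0.3, 0.4]
opening: 0.566
```

```bash
python3 to.py .4678 .067 .010 .65
```

```text
clk 28.15 pos [0.4667 0.0658 0.011 ] rot [-3.14e+00  2.00e-03  6.47e-01] j [-0.28  0.92  0.07  2.16 -0.74  0.08 -0.42] F [-0.7 -0.3  0.4] op 0.566
  -> row [ 1.5 -0.3  1. ] -0.003
```

>>> jog_arm --pt "1.5 0 1 0" --pt "1.5 0 1 0"

```text
clock: 28.35
ee_pos: [0.4683, 0.067, 0.0101]
eef_rot: [-3.14, 0.001, 0.647]
wrist_force: [0.1, 0.6, 0.6]
opening: 0.57
```

>>> jog_arm --pt "0 0 0 0" --pt "0 0 0 0" --pt "0 0 0 0" --pt "0 0 0 0" --pt "0 0 0 0" --pt "0 0 0 0" --gripper 255

```text
clock: 28.95
ee_pos: [0.4681, 0.0669, 0.0103]
eef_rot: [-3.14, 0.001, 0.647]
wrist_force: [-0.6, 0.3, 4.8]
opening: 0.341
```

```bash
python3 to.py .4678 .067 .010 .65
```

```text
clk 28.95 pos [0.4681 0.0669 0.0103] rot [-3.14e+00  1.00e-03  6.47e-01] j [-0.28  0.93  0.07  2.16 -0.74  0.09 -0.42] F [-0.6  0.3  4.8] op 0.341
  -> row [-0.2 -0.3  0.3] -0.003
```

>>> jog_arm --pt "0 0 -20 0" --pt "0 0 -60 0" --pt "0 0 -100 0" --pt "0 0 -110 0" --pt "0 0 -110 0"

```text
clock: 29.45
ee_pos: [0.469, 0.0671, 0.121]
eef_rot: [-3.141, -0.001, 0.648]
wrist_force: [0.6, -0.7, -0.7]
opening: 0.344
```

```bash
python3 to.py .5 -.05 .12 .5
```

```text
clk 29.45 pos [0.469  0.0671 0.121 ] rot [-3.141e+00 -1.000e-03  6.480e-01] j [-0.45  0.73  0.35  2.13 -0.66  0.39 -0.49] F [ 0.6 -0.7 -0.7] op 0.344
  -> row [-45.9 112.1   0.9] 0.148
```

Clear the view to measure the orange stack from the top camera.

>>> jog_arm --pt "-46 112 0 0.148" --pt "-46 112 0 0.148" --pt "-46 112 0 0.148" --pt "-46 112 0 0.148" --pt "-46 112 0 0.148" --pt "-46 112 0 0.148"

```text
clock: 30.05
ee_pos: [0.498, -0.0485, 0.1187]
eef_rot: [-3.137, 0.004, 0.501]
wrist_force: [-0.6, -0.5, -1.9]
opening: 0.339
```

```bash
python3 look.py 16 LR:.004:.493:.223:.3 UL:.04:.455:-.3505:0; python3 to.py .4934 .2227 .12 .3
```

```text
top LR [0.4952, 0.1716, 1.956] cost 175.4 area 423.0
top UL [0.4526, -0.3508, -0.0174] cost 54.8 area 489.0
scene LR [0.4923, 0.2253, 0.3258] cost 64.1 area 305.0
scene UL [0.4566, -0.3518, -0.0115] cost 101.2 area 676.0
clk 30.15 pos [ 0.4984 -0.0485  0.1193] rot [-3.138e+00  3.000e-03  5.010e-01] j [-0.23  0.76  0.39  2.05 -0.63  0.46 -0.42] F [-0.4 -0.3 -1. ] op 0.345
  -> row [ 126.  -240.3   -0.3] 0.201
```

View pics/top16.png

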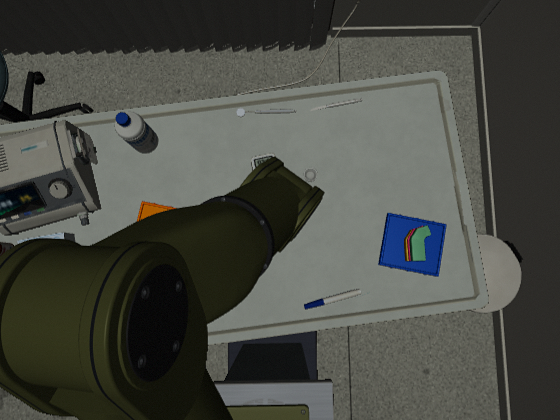

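>>> jog_arm --pt "-72 132 -20 0" --pt "-72 132 -20 0" --pt "-72 132 -20 0" --pt "-72 132 -20 0" --pt "-72 132 -20 0"

```text
clock: 30.65
ee_pos: [0.4988, -0.2014, 0.1399]
eef_rot: [-3.14, 0.002, 0.497]
wrist_force: [0.9, 0.5, -0.8]
opening: 0.342
```

```bash
python3 look.py 17 LR:.004:.493:.223:.3 ; python3 to.py .4934 .2227 .12 .3; python3 - <<'E'
from h import *
im=cv2.imread("pics/top17.png"); cv2.imwrite("pics/c17.png",cv2.resize(im[190:275,120:220],None,fx=6,fy=6,interpolation=cv2.INTER_CUBIC))
E
```

```text
top LR [0.4913, 0.2247, 0.3215] cost 59.4 area 432.0
scene LR [0.4922, 0.2254, 0.3298] cost 63.1 area 306.0
clk 30.75 pos [ 0.499  -0.1982  0.1393] rot [-3.137e+00  2.000e-03  5.010e-01] j [ 0.05  0.76  0.41  1.93 -0.53  0.57 -0.25] F [-0.7 -0.2 -1. ] op 0.34
  -> row [ 197.4 -371.7   20.5] 0.201
```

View pics/c17.png

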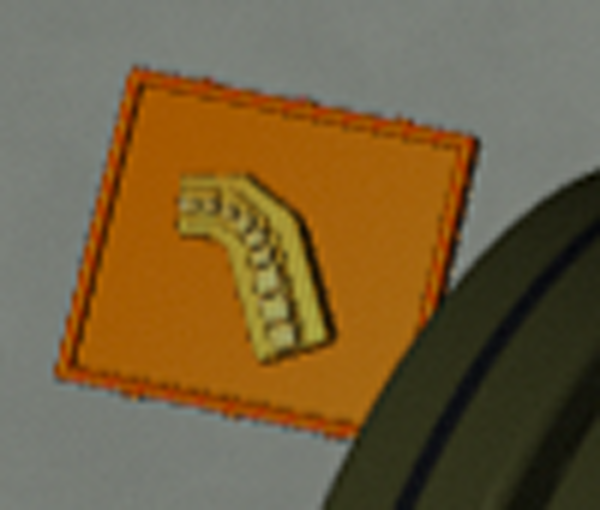

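>>> jog_arm --pt "197 -372 20 0.191" --pt "197 -372 20 0.191" --pt "197 -372 20 0.191" --pt "197 -372 20 0.191" --pt "197 -372 20 0.191" --pt "197 -372 20 0.191" --pt "197 -372 20 0.191" --pt "197 -372 20 0.191" --pt "197 -372 20 0.191" --pt "197 -372 20 0.191"

```text
clock: 31.75
ee_pos: [0.4909, 0.2281, 0.1187]
eef_rot: [-3.136, 0.004, 0.32]
wrist_force: [0.8, -0.4, -2.0]
opening: 0.343
```

```bash
python3 to.py .4926 .2243 .055 .31
```

```text
clk 31.75 pos [0.4909 0.2281 0.1187] rot [-3.136  0.004  0.32 ] j [-0.83  0.83  0.55  1.94 -0.76  0.6  -1.02] F [ 0.8 -0.4 -2. ] op 0.343
  -> row [ 0.6  4.5 63.7] 0.01
```

>>> jog_arm --pt "0.6 3 35 0.005" --pt "0.6 3 55 0.005" --pt "0.6 3 62 0.005" --pt "0.6 3 65 0.005" --pt "0.6 3 65 0.005" --pt "0.6 3 65 0.005"

```text
clock: 32.35
ee_pos: [0.4958, 0.2177, 0.0559]
eef_rot: [-3.14, 0.001, 0.303]
wrist_force: [-0.0, -0.5, -1.7]
opening: 0.341
```

```bash
python3 to.py .4926 .2243 .0425 .31;  python3 - <<'E'
from plant import robot
from h import *
f=robot.grab_frame("scene"); u,v=map(int,proj(f,robot.sense()["ee_pos"])[0])
cv2.imwrite("pics/s18.png",cv2.resize(f["img"][v-40:v+40,u-50:u+50],None,fx=6,fy=6,interpolation=cv2.INTER_CUBIC))
E
```

```text
clk 32.35 pos [0.4958 0.2177 0.0559] rot [-3.14e+00  1.00e-03  3.03e-01] j [-0.75  0.92  0.43  1.96 -0.86  0.46 -0.94] F [-0.  -0.5 -1.7] op 0.341
  -> row [-1.1 -7.3 13.4] -0.007
```

View pics/s18.png

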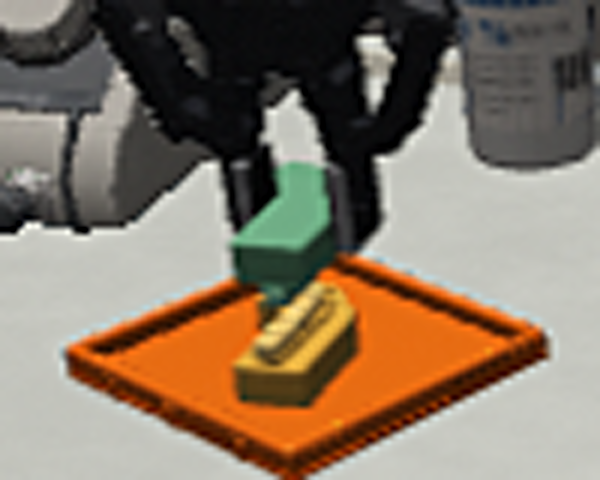

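>>> jog_arm --pt "-1 -7 3 -0.007" --pt "-1 -7 5 -0.007" --pt "-1 -7 5 -0.007" --pt "-1 -7 5 -0.007"

```text
clock: 32.8
ee_pos: [0.4922, 0.2239, 0.05]
eef_rot: [-3.141, 0.002, 0.31]
wrist_force: [0.7, -0.6, -1.7]
opening: 0.341
```

```bash
python3 to.py .4926 .2243 .0425 .31
```

```text
clk 32.8 pos [0.4922 0.2239 0.05  ] rot [-3.141e+00  2.000e-03  3.100e-01] j [-0.75  0.92  0.42  1.96 -0.86  0.45 -0.94] F [ 0.7 -0.6 -1.7] op 0.341
  -> row [ 0.5 -0.2  7.5] -0.0
```

>>> jog_arm --pt "0.5 0 4 0" --pt "0.5 0 6 0" --pt "0.5 0 7 0" --pt "0.5 0 7.5 0" --pt "0.5 0 7.5 0"

```text
clock: 33.3
ee_pos: [0.4927, 0.224, 0.0425]
eef_rot: [-3.14, 0.002, 0.31]
wrist_force: [0.4, 0.3, -1.3]
opening: 0.34
```

>>> jog_arm --pt "0 0 0.5 0" --pt "0 0 0.8 0" --pt "0 0 0.8 0"

```text
clock: 33.6
ee_pos: [0.4928, 0.2241, 0.0423]
eef_rot: [-3.14, 0.002, 0.31]
wrist_force: [-1.2, -0.8, 4.9]
opening: 0.341
```

Contact; release and rise.

>>> jog_arm --pt "0 0 0 0" --pt "0 0 0 0" --pt "0 0 0 0" --pt "0 0 0 0" --pt "0 0 -20 0" --pt "0 0 -60 0" --pt "0 0 -100 0" --pt "0 0 -110 0" --pt "0 0 -110 0" --gripper 110

```text
clock: 34.5
ee_pos: [0.4939, 0.2245, 0.1531]
eef_rot: [-3.14, -0.001, 0.31]
wrist_force: [0.3, 0.1, -0.4]
opening: 0.567
```

```bash
python3 to.py .50 -.19 .16 .4; python3 look.py 19 UR:.032:.493:.224:.31
```

```text
clk 34.5 pos [0.4939 0.2245 0.1531] rot [-3.14e+00 -1.00e-03  3.10e-01] j [-0.86  0.78  0.61  1.92 -0.72  0.67 -1.06] F [ 0.3  0.1 -0.4] op 0.567
  -> row [-120.7  396.6   -7.6] -0.09
top UR [0.4905, 0.2248, 0.3239] cost 233.9 area 283.0
scene UR [0.4938, 0.227, 0.3332] cost 54.1 area 325.0
```

View pics/scene19.png

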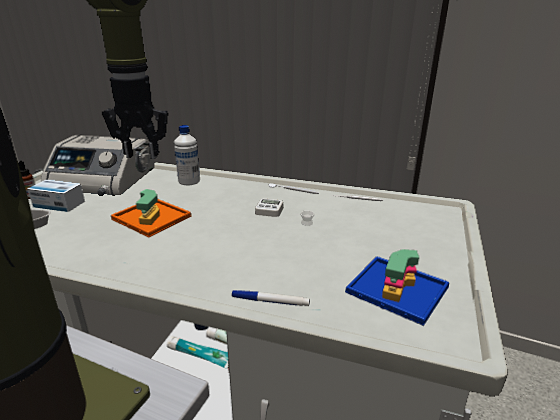

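>>> jog_arm --pt "-120 396 -8 -0.09" --pt "-120 396 -8 -0.09" --pt "-120 396 -8 -0.09" --pt "-120 396 -8 -0.09" --pt "-120 396 -8 -0.09" --pt "-120 396 -8 -0.09" --pt "-120 396 -8 -0.09" --pt "-120 396 -8 -0.09" --pt "-120 396 -8 -0.09" --pt "-120 396 -8 -0.09"

```text
clock: 35.6
ee_pos: [0.4982, -0.1925, 0.1584]
eef_rot: [-3.14, 0.004, 0.394]
wrist_force: [-0.0, 0.7, -0.5]
opening: 0.573
```

```bash
python3 look.py 20 UR:.032:.493:.224:.31 UL:.04:.455:-.3505:0; python3 - <<'E'
from h import *
a=cv2.imread("pics/top20.png"); b=cv2.imread("pics/scene20.png")
r=lambda im,x,y:cv2.resize(im[y-35:y+35,x-45:x+45],(396,300),interpolation=cv2.INTER_CUBIC)
cv2.imwrite("pics/c20.png",np.vstack([np.hstack([r(a,165,232),r(a,412,244)]),np.hstack([r(b,150,208),r(b,400,275)])]))
E
```

```text
top UR [0.4923, 0.2249, 0.361] cost 176.0 area 343.0
top UL [0.4526, -0.3507, -0.0242] cost 56.1 area 486.0
scene UR [0.4933, 0.2265, 0.3536] cost 54.5 area 325.0
scene UL [0.4565, -0.3516, -0.0117] cost 101.7 area 675.0
```

View pics/c20.png

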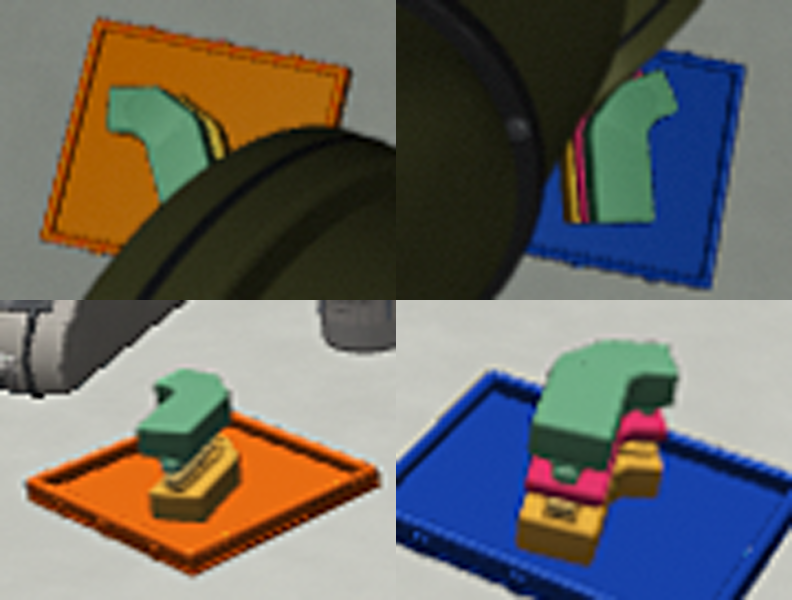

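View pics/top20.png

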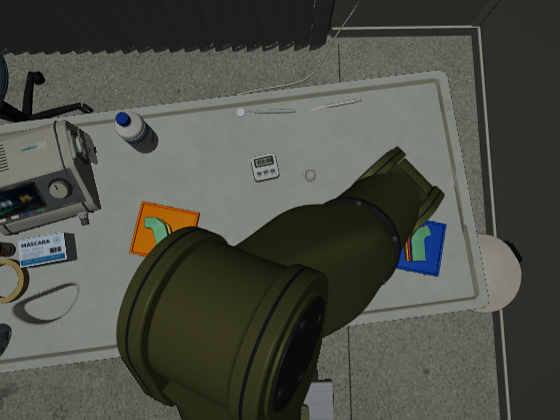

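```bash
python3 to.py .42 .15 .22 1.3
```

```text
clk 35.7 pos [ 0.4988 -0.1877  0.1582] rot [-3.137e+00  3.000e-03  4.010e-01] j [-0.01  0.73  0.48  1.93 -0.56  0.62 -0.33] F [0.3 0.6 0. ] op 0.575
  -> row [  59.  -342.   -60.3] -0.899
```

>>> jog_arm --pt "0 -20 -40 -0.1" --pt "59 -342 -60 -0.9" --pt "59 -342 -60 -0.9" --pt "59 -342 -60 -0.9" --pt "59 -342 -60 -0.9" --pt "59 -342 -60 -0.9" --pt "59 -342 -60 -0.9" --pt "59 -342 -60 -0.9" --pt "59 -342 -60 -0.9" --pt "59 -342 -60 -0.9"

```text
clock: 36.7
ee_pos: [0.4192, 0.1503, 0.2195]
eef_rot: [-3.137, 0.001, 1.305]
wrist_force: [0.3, -0.5, 0.4]
opening: 0.568
```

```bash
python3 to.py .20 .58 .24 2.8 .3 .42 .23 2.2
```

```text
clk 36.7 pos [0.4192 0.1503 0.2195] rot [-3.137e+00  1.000e-03  1.305e+00] j [-0.69  0.51  0.37  2.11 -0.33  0.58 -0.35] F [ 0.3 -0.5  0.4] op 0.568
  -> row [ 357.1 -324.4  -19.4] -1.495
clk 36.7 pos [0.4192 0.1503 0.2195] rot [-3.137e+00  1.000e-03  1.305e+00] j [-0.69  0.51  0.37  2.11 -0.33  0.58 -0.35] F [ 0.3 -0.5  0.4] op 0.568
  -> row [ 228.9 -185.9   -9.9] -0.895
```

>>> jog_arm --pt "357 -324 -15 -1.49" --pt "357 -324 -15 -1.49" --pt "357 -324 -15 -1.49" --pt "357 -324 -15 -1.49" --pt "357 -324 -15 -1.49" --pt "357 -324 -15 -1.49" --pt "357 -324 -15 -1.49" --pt "357 -324 -15 -1.49" --pt "357 -324 -15 -1.49" --pt "357 -324 -15 -1.49"

```text
clock: 37.7
ee_pos: [0.2018, 0.5815, 0.2352]
eef_rot: [-3.142, -0.004, 2.798]
wrist_force: [-0.4, -0.2, -0.7]
opening: 0.568
```

```bash
python3 look.py 21 UR:.032:.493:.224:.31 UL:.04:.455:-.3505:0; python3 - <<'E'
from h import *
a=cv2.imread("pics/top21.png"); b=cv2.imread("pics/scene21.png")
r=lambda im,x,y:cv2.resize(im[y-35:y+35,x-45:x+45],(396,300),interpolation=cv2.INTER_CUBIC)
cv2.imwrite("pics/c21.png",np.vstack([np.hstack([r(a,165,232),r(a,412,244)]),np.hstack([r(b,150,208),r(a,288,170)])]))
E
```

```text
top UR [0.491, 0.2243, 0.322] cost 76.3 area 445.0
top UL [0.4525, -0.3511, -0.0158] cost 76.9 area 466.0
scene UR [0.4933, 0.2265, 0.3536] cost 53.5 area 326.0
scene UL [0.4569, -0.3516, -0.0088] cost 102.1 area 675.0
```

View pics/c21.png

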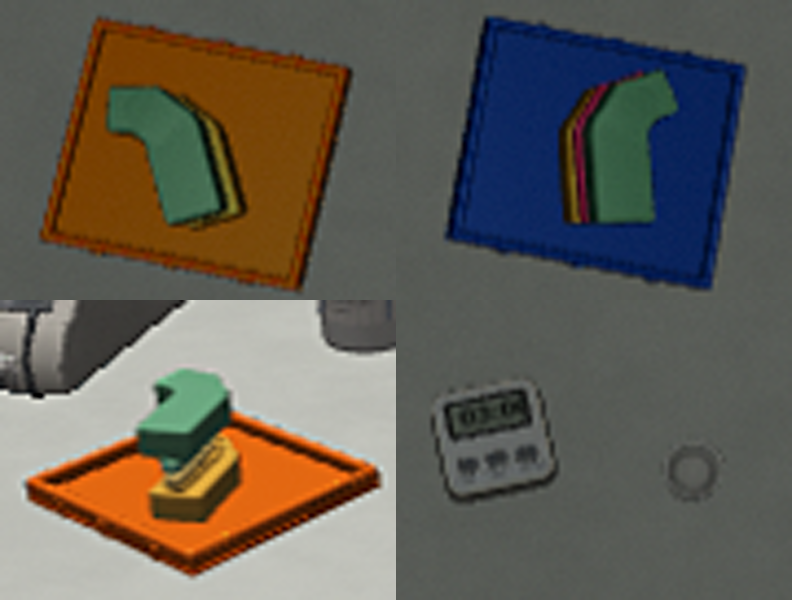

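```bash
python3 -c "
from plant import robot
s=robot.sense();print(s['clock'],max(abs(v) for v in s['joint_vel']));print(robot.sign_off())"
```

```text
37.8 0.09551855434859063
the job is handed in; nothing more can be done
None
```

I put both half-jaws away and handed the job in at 37.8 s. The blue pan holds yellow lower left, pink plate, then green upper left. The orange pan holds yellow lower right with green upper right on it.

The last pictures, taken with the arm well clear, showed both stacks standing with their outlines parallel. The timer and glass dish looked untouched.

| Check | Top camera | Scene camera |
|---|---|---|
| Orange: green against yellow | within 0.5 mm and 0.001 rad | about 1.5 mm and 0.02 rad |
| Blue: green against plate | about 1 mm and 0.03 rad | within 1 mm and 0.001 rad |
| Blue: plate against yellow | no usable view of the lower model | about 1 mm |

- **Camera disagreement:** the two cameras differ by 2 to 4 mm in absolute position, mostly in x. That is about the sum of the stated calibration errors, so I relied on offsets measured within one camera.
- **First pick:** on the left lower model, joint 6 ran to the edge of its range. The arm adjusted and reached the piece about 1 mm high, and the grip held.

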